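# Empty the water filter into the lever bin

### The job

Clear out the spent filter cartridges. First turn the filter housing's cover a quarter turn anticlockwise to free it from its lugs, lift it off and lay it handle up in the middle of the black mat; then press the bin's lever all the way down so that the lid stays up, put every cartridge, those in the housing and any standing on the counter, into the bin, and finally raise the lever so that the lid falls shut. Leave the bowl, the sauce bottle and the steel canister alone.

Things in the scene. Friction and masses are not known exactly. Their poses are not given: they have to be found in the camera images.
- housing: fixed round housing: outside 146, inside 136 mm across, rim 94 mm, inner floor 6 mm above its underside. Two grey lug arcs outside the rim, to 95 mm from the axis, 108 mm high. Origin: centre of underside, z up; x = where the cover's x points when locked. Three seats 36 mm from the axis at 0, 120, 240 deg, parted by 18 mm ribs; cartridges in them stand upright, stem tops 12 mm under the rim
- cover: loose white cover, 0.18 to 0.29 kg: disc 146 mm across with two ears along its x axis (to 88 mm), 8 to 14 mm above the origin, over a boss 132 mm across, 8 mm deep. Origin: centre of the boss's underside, z up. Fitted, it lies 86 mm above the housing's underside, ears caught under the lugs. It turns easily; then it lifts straight up
- cover_grip (a point): middle of the cover's upright handle bar, 37 mm above the cover's origin. The bar runs along the cover's x, 70 mm long, 14 mm thick, 14 to 48 mm above the origin; pinch it across y. Cover x to housing x: starts 0 to 0.12 rad anticlockwise (seen from above); ears are free from 1.3 rad to the stop at about 1.65 rad
- mat: fixed thin black rubber mat on the counter, 210 x 210 mm, 4 mm thick; origin at the centre of its underside
- bin: fixed metal counter bin, 180 x 180 mm, rim 165 mm high, walls and floor 4 mm, under a hinged lid. Origin at the centre of its underside, z up; its front with the lever looks along its -x, the lid is hinged along its far (+x) rim
- lid (a joint): the bin's flat lid, 186 mm deep: 0 = shut, 1.92 rad = fully up, leaning 20 deg past upright, reaching 0.34 m above the counter. Geared to the lever (lid angle = 3.1 x lever angle). By its own weight it falls softly shut, within about 3 s, from below about 1.57 rad and stays up when above
- lever (a joint): black bar lever at the bin's front, 20 mm wide, 8 mm thick, 82 mm long from its pivot, which is 98 mm from the bin's centre along its -x, 120 mm high. 0 = up (slopes 0.33 rad upward to its tip), 0.62 rad = fully down (0.29 rad downward). Below about 0.5 rad it rises by itself with the falling lid; pressed beyond that it stays down
- lever_press (a point): point on the upper face of the lever, 68 mm from its pivot, where to press (7 to 13 N at first, less as the lid rises) or pinch it across its width; moves with the lever. To shut the lid, pinch or hook the bar and raise it above the 0.5 rad point (about 4 N), then let go
- bowl: bystander: white bowl 120 mm across, 60 mm tall; origin under its centre
- sauce: bystander: brown glass sauce bottle 60 mm across, 190 mm tall; origin under its centre
- canister: bystander: steel canister 84 mm across, 110 mm tall; origin under its centre
- cart0: a spent filter cartridge: square block 38 x 38 mm, 46 mm tall, white with a grey band over a heavy steel foot, and on its top a round grey stem 16 mm across and 30 mm tall (76 mm overall, 100 g). Origin at the centre of its underside, z along the stem. In one of the housing's seats under the cover; may be absent
- cart1: a spent filter cartridge: square block 38 x 38 mm, 46 mm tall, white with a grey band over a heavy steel foot, and on its top a round grey stem 16 mm across and 30 mm tall (76 mm overall, 100 g). Origin at the centre of its underside, z along the stem. In one of the housing's seats under the cover; may be absent
- cart2: a spent filter cartridge: square block 38 x 38 mm, 46 mm tall, white with a grey band over a heavy steel foot, and on its top a round grey stem 16 mm across and 30 mm tall (76 mm overall, 100 g). Origin at the centre of its underside, z along the stem. In one of the housing's seats under the cover; may be absent
- cart3: a spent filter cartridge: square block 38 x 38 mm, 46 mm tall, white with a grey band over a heavy steel foot, and on its top a round grey stem 16 mm across and 30 mm tall (76 mm overall, 100 g). Origin at the centre of its underside, z along the stem. Stands loose on the counter near the mat's edge that faces the robot; may be absent
- cart4: a spent filter cartridge: square block 38 x 38 mm, 46 mm tall, white with a grey band over a heavy steel foot, and on its top a round grey stem 16 mm across and 30 mm tall (76 mm overall, 100 g). Origin at the centre of its underside, z along the stem. Stands loose on the counter near the mat's edge that faces the robot; may be absent
Mind the look-alikes: they are no part of the job. What is shaped like the cover but pink is not meant. Leave any red look-alike of the cart4 alone.

How it is judged:
By the outcome, as a careful person would: the job done as asked, in the order asked, and still so for the second after the job is handed in, with the robot touching nothing.
Of cart0, cart1, cart2, cart3, cart4 only 3 to 5 are there at a start; the rules pass over those that are not, and their reading is None.
At some moment in a run one of cart3, cart4 may be knocked a few centimetres aside while the robot is not near it.
Once in a run the grip may slacken for a moment while it holds something.
It also fails if it takes over 210 s, if anything falls off the work surface, if the arm or the gripper's body presses on something with over 40 N, if the wrist force passes 120 N, or if a joint passes its speed limit or range.

### The arm

A 7-joint arm with a two-finger parallel gripper is mounted at the origin on the work surface. World frame = base frame: x ahead of the robot, y to its left, z up, the work surface at z = 0. Lengths are in m, angles in rad, forces in N, time in s.
With the tool pointing down it reaches from about 0.425 to 1.025 m from the base axis. Payload 3.6 kg.
Tool frame: the origin (TCP) lies midway between the tips of the shut fingers; the grasp point (between the pads) lies 19 mm behind it; z points along the fingers, y is the line along which they close (so a half turn about z gives the same grasp; the last joint's range is limited). The gripper opens to 85 mm and grips with 20 to 120 N. Pads are 22 mm wide; open, the fingers measure 114 mm over their backs; the gripper's body (76 mm by 85 mm) begins 54 mm behind the grasp point. The pads swing forward as they close: fully open they stand 13 mm farther back than shut.
Start: joints at [1.21, 0.591, 0.048, 1.609, -0.033, 0.943, -0.034], TCP at [0.192, -0.699, 0.193] pointing down, gripper open.
Joint ranges: [-2.69, 2.69], [-0.47, 2.24], [-1.27, 1.36], [0.19, 2.51], [-1.53, 4.68], [0.08, 2.07], [-3.09, 3.09]. Speed limits (rad/s): [2.57, 2.57, 3.14, 3.14, 3.14, 3.14, 3.14].

### API

Orientations are given as a unit quaternion [x, y, z, w].
In Python, from cell import robot gives the robot as it stands.
- The arm moves only by the tool send_rows, never from a script. Its argument "commands" is a list of rows, each a list of 5 numbers: the shift along the tool's x, y, z each as a share of 5 cm, from -1 to 1, then the turn about the tool's z as a share of 4 degrees, from -1 to 1, then the opening, from 0 (shut) to 1 (fully open). A call has exactly 8 rows; each row shifts and turns the commanded pose from where the row before left it, along the tool's axes as they then stand; what a row does not reach is not made up. A row lasts 1/10 s, in which the tool goes at most 50 mm and 8.59 degrees, less where a joint would pass 70% of its speed; a pose out of reach is approached as far as the arm can. A call with a number of a shift or a turn outside -1 to 1 is refused whole. A call with a gripper value outside its range is refused whole. The fingers move at their own pace and stop on an object; "grip_force" is the grip in N (left out, the last holds). Time passes only in rows, so rows that do not move let the fingers close, or fill a call up. It gives the time, the measured TCP pose, the force, the opening and the grip force at its end, in the units of the state.
- robot.get_obs(): the state, without advancing time (a new reading comes with each control period).
- robot.grab_frame(name): name is "side" or "top" or "wrist"; returns the picture (420x560x3 uint8, red, green, blue); there is no depth.
- robot.camera_model(name): a dict with "camera_matrix" (3x3 intrinsics, pixels), "world_from_camera" (4x4, takes a point from camera to world coordinates). Camera axes: x right, y down, z forward; pixel columns grow to the right and rows downward; lengths in m; the calibration is good to about 2 mm. A picture is of the moment at which its call begins: read the wrist's pose just before it. camera_model takes no time and is no camera call; for the wrist camera it gives the pose at the moment of the call.
- robot.close_job(): hands the job in; it is judged then, once.
Trained networks look in the newest picture that a camera, given by its name, has taken for a name from the list of things; names that differ only in an ending like _2 or _b are one class to them, and where a whole thing is asked for, a point or a joint stands for the part that bears it (a point fixed in the world has none). Each returns a list of dicts, best first, with "score" (0 to 1); they miss things now and then, are a little off and sometimes report something else, mostly with a low value. They report only what shows in the picture. A call takes as long as a camera call. They do not tell look-alikes from the thing itself.
- robot.look_for(camera, thing): "at" ([column, row] in pixels, amid what is visible of it).
The state is a dict: "t": time; "qpos": joint angles; "qvel": joint speeds; "joint_torque": joint torques, N m; "tcp_pos": TCP position; "ee_rot": TCP orientation; "wrist_force": force on the tool from outside, world axes, zero at the start; "wrist_torque": the same for the moment, N m; "opening": finger opening in m; "finger_force": force on a finger pad.
Only numpy, scipy, OpenCV 4.12 (cv2) and the standard library are available. Lean on these libraries where they do the work, as an engineer would, in place of code of your own. Each camera call takes 0.05 s, during which the arm holds its last target. There are 200 camera calls.

## Working session

There is one attempt and no reset: what is moved stays moved. The work goes in short steps, Python scripts to look and compute and a tool call to move; the robot and the scene stay as the last step left them, time stands still between calls to the robot, and variables do not carry over. Pictures are saved under pics/ and viewed, at most 14 in all, crops included, and the job is handed in when it is done.

Besides the shell and the picture viewer there is one more tool, called after ">>>" as name([rows], argument=value, ...), one row to a line, values as JSON. send_rows: Moves the arm, as the interface text tells. Shift numbers are shares of 5 cm and turn numbers shares of 4 degrees, none past 1 either way. Its arguments: {"type":"object","properties":{"commands":{"type":"array","items":{"type":"array","items":{"type":"number"}}},"grip_force":{"type":"number"}},"required":["commands"]}

```bash
mkdir -p pics; ls; cat > h.py <<'E'
import numpy as np, cv2
from cell import robot
from scipy.spatial.transform import Rotation as R
def ray(cam,px,z):
    m=robot.camera_model(cam); K=np.array(m["camera_matrix"]);T=np.array(m["world_from_camera"])
    d=T[:3,:3]@np.linalg.solve(K,[px[0],px[1],1]); o=T[:3,3]
    return o+d*(z-o[2])/d[2]
def proj(cam,p):
    m=robot.camera_model(cam); K=np.array(m["camera_matrix"]);T=np.array(m["world_from_camera"])
    c=T[:3,:3].T@(np.array(p)-T[:3,3]); u=K@c; return u[:2]/u[2]
def save(cam,name,scale=1):
    im=robot.grab_frame(cam); cv2.imwrite(f"pics/{name}.png",cv2.cvtColor(im,cv2.COLOR_RGB2BGR)); return im
def st():
    o=robot.get_obs(); r=R.from_quat(o["ee_rot"]).as_matrix()
    print("t",round(o["t"],2),"tcp",np.round(o["tcp_pos"],4),"F",np.round(o["wrist_force"],1),"open",round(float(o["opening"]),4)); print("toolx",np.round(r[:,0],3),"tooly",np.round(r[:,1],3),"z",np.round(r[:,2],3)); print("q",np.round(o["qpos"],2)); return o
E
python3 - <<'E'
from h import *
st()
a=save("top","top0"); b=save("side","side0")
for c in ("top","side"):
    m=robot.camera_model(c); print(c,np.round(m["world_from_camera"],3).tolist(),np.round(m["camera_matrix"],0).tolist())
    for n in ["housing","cover","cover_grip","mat","bin","lever_press","bowl","sauce","canister","cart0","cart3"]:
        print(n,[(np.round(d["at"],0).tolist(),round(d["score"],2)) for d in robot.look_for(c,n)][:5])
E
```

```text
pics
t 0.0 tcp [ 0.1916 -0.6982  0.192 ] F [-1.  -0.4 -0.9] open 0.0857
toolx [ 0.964  0.265 -0.   ] tooly [ 0.265 -0.964 -0.002] z [-0.001  0.002 -1.   ]
q [ 1.21  0.59  0.05  1.61 -0.03  0.94 -0.03]
top [[-0.001, -0.99, 0.141, 0.36], [-1.0, 0.001, 0.001, 0.045], [-0.002, -0.141, -0.99, 1.451], [0.0, 0.0, 0.0, 1.0]] [[392.0, 0.0, 287.0], [0.0, 392.0, 209.0], [0.0, 0.0, 1.0]]
housing [([307.0, 211.0], 0.82), ([356.0, 157.0], 0.32)]
cover [([320.0, 272.0], 0.93), ([304.0, 191.0], 0.64)]
cover_grip [([304.0, 191.0], 0.74), ([319.0, 266.0], 0.66)]
mat [([376.0, 207.0], 0.89)]
bin [([216.0, 204.0], 0.85), ([305.0, 190.0], 0.44)]
lever_press [([211.0, 242.0], 0.55)]
bowl [([240.0, 157.0], 0.82)]
sauce [([358.0, 157.0], 0.88), ([304.0, 192.0], 0.59)]
canister [([153.0, 267.0], 0.93)]
cart0 [([306.0, 192.0], 0.74), ([422.0, 258.0], 0.71), ([396.0, 249.0], 0.51)]
cart3 [([306.0, 192.0], 0.74), ([422.0, 258.0], 0.71), ([396.0, 249.0], 0.51)]
side [[0.88, -0.325, 0.347, 0.174], [-0.475, -0.618, 0.627, -0.639], [0.011, -0.716, -0.698, 0.881], [0.0, 0.0, 0.0, 1.0]] [[401.0, 0.0, 288.0], [0.0, 401.0, 205.0], [0.0, 0.0, 1.0]]
housing [([320.0, 240.0], 0.77)]
cover [([243.0, 288.0], 0.96), ([320.0, 215.0], 0.84), ([322.0, 240.0], 0.72)]
cover_grip [([244.0, 290.0], 0.97), ([319.0, 216.0], 0.64), ([211.0, 158.0], 0.34)]
mat [([364.0, 324.0], 0.92), ([404.0, 252.0], 0.71), ([256.0, 140.0], 0.69)]
bin [([259.0, 159.0], 0.84)]
lever_press [([210.0, 160.0], 0.55)]
bowl [([318.0, 168.0], 0.87)]
sauce [([402.0, 254.0], 0.87)]
canister [([173.0, 155.0], 0.82), ([321.0, 218.0], 0.54)]
cart0 [([330.0, 412.0], 0.67), ([320.0, 370.0], 0.64), ([304.0, 331.0], 0.62)]
cart3 [([330.0, 412.0], 0.67), ([320.0, 370.0], 0.64), ([304.0, 331.0], 0.62)]
```

View pics/top0.png

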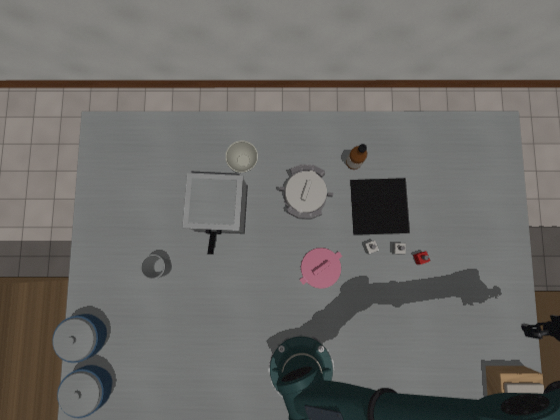

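View pics/side0.png

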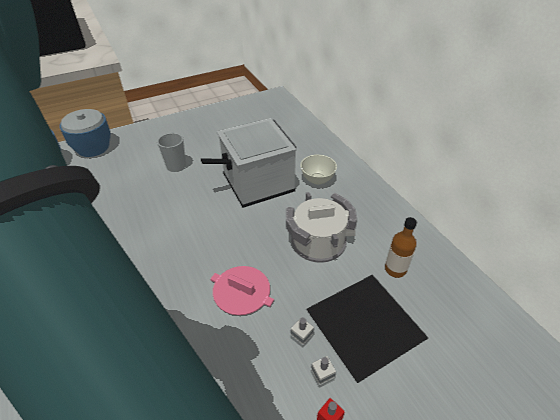

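```bash
python3 - <<'E'
from h import *
a=cv2.imread("pics/top0.png"); b=cv2.imread("pics/side0.png")
c=np.hstack([cv2.resize(a[150:230,265:345],(400,400),interpolation=2),cv2.resize(b[180:270,275,None].repeat(1,1) if 0 else b[180:270,275:365],(400,400),interpolation=2)])
cv2.imwrite("pics/c1.png",c)
for n,cam,px,z in [("mat","top",(380,206),.004),("mat s","side",(367,328),.004),("cover top","top",(306,191),.13),("handle s","side",(321,212),.123),("bin","top",(214,202),.167),("leverTip","top",(211,253),.147),("leverroot","top",(213,233),.12),("c371 stem","top",(375,242),.076),("c371 s","side",(303,323),.076),("c400","top",(401,248),.076),("c400 s","side",(324,362),.076),("red","top",(423,255),.076),("bowl","top",(241,155),.06),("sauce","top",(362,148),.19),("sauce s","side",(410,222),.19),("can","top",(152,264),.11),("pink","top",(321,267),.03)]:
    print(n,np.round(ray(cam,px,z),3))
# mat corners
g=cv2.cvtColor(a,6); m=((g<35).astype(np.uint8)); m[:, :340]=0;m[:165]=0;m[245:]=0;m[:,415:]=0
cs=max(cv2.findContours(m,0,2)[0],key=cv2.contourArea); r=cv2.minAreaRect(cs);print(r)
for p in cv2.boxPoints(r): print(np.round(ray("top",p,.004),3))
E
```

```text
mat [ 0.578 -0.298  0.004]
mat s [ 0.576 -0.311  0.004]
cover top [ 0.611 -0.017  0.13 ]
handle s [ 0.615 -0.024  0.123]
bin [0.567 0.291 0.167]
leverTip [0.399 0.3   0.147]
leverroot [0.468 0.3   0.12 ]
c371 stem [ 0.44  -0.259  0.076]
c371 s [ 0.425 -0.261  0.076]
c400 [ 0.419 -0.349  0.076]
c400 s [ 0.419 -0.358  0.076]
red [ 0.394 -0.425  0.076]
bowl [0.758 0.217 0.06 ]
sauce [ 0.745 -0.201  0.19 ]
sauce s [ 0.746 -0.205  0.19 ]
can [0.364 0.506 0.11 ]
pink [ 0.353 -0.073  0.03 ]
((379.2771301269531, 205.92892456054688), (54.316566467285156, 55.79538345336914), 87.70938873291016)
[ 0.677 -0.19   0.004]
[ 0.686 -0.4    0.004]
[ 0.481 -0.399  0.004]
[ 0.473 -0.193  0.004]
```

View pics/c1.png

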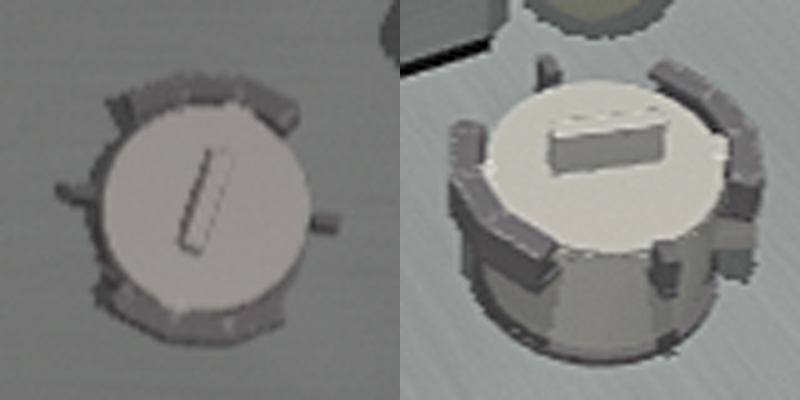

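>>> send_rows([
  [0, 0, -0.25, 1, 1],
  [0, 0, -0.25, 1, 1],
  [0, 0, -0.25, 1, 1],
  [0, 0, -0.25, 1, 1],
  [0, 0, -0.25, 1, 1],
  [0, 0, -0.25, 1, 1],
  [0, 0, -0.25, 1, 1],
  [0, 0, -0.25, 1, 1],
])

```text
t: 2.0
tcp_pos: [0.1919, -0.699, 0.2937]
ee_rot: [0.989, -0.146, 0.0, -0.0]
wrist_force: [0.5, -0.1, 0.0]
opening: 0.0854
finger_force: 0.0
```

```bash
cat >> h.py <<'E'
def go(p,yaw=None):
    """print tool-axis shift in units of 5cm to reach world p (turn done first if yaw deg given), turn units"""
    o=robot.get_obs(); r=R.from_quat(o["ee_rot"]).as_matrix(); psi=np.degrees(np.arctan2(r[1,0],r[0,0]))
    t=0
    if yaw is not None: t=-(((yaw-psi)+180)%360-180)/4; r=r@R.from_euler("z",t*4,degrees=True).as_matrix()
    d=r.T@(np.array(p)-o["tcp_pos"])/.05
    print("yaw %.1f"%psi,"tcp",np.round(o["tcp_pos"],4),"turn units",round(t,2),"shift units",np.round(d,2),"rows>=",round(float(np.linalg.norm(d)),1))
E
python3 -c "
from h import *
st();go([.60,-.02,.29],-21)"
```

```text
t 2.0 tcp [ 0.1919 -0.699   0.2937] F [ 0.5 -0.1  0. ] open 0.0854
toolx [ 0.957 -0.289  0.   ] tooly [-0.289 -0.957 -0.   ] z [ 0.  0. -1.]
q [ 1.11  0.51  0.21  1.51 -0.11  1.13 -0.53]
yaw -16.8 tcp [ 0.1919 -0.699   0.2937] turn units 1.05 shift units [  2.75 -15.6    0.08] rows>= 15.8
```

>>> send_rows([
  [0, 0, 0, 1, 1],
  [0.17, -0.98, 0, 0, 1],
  [0.17, -0.98, 0, 0, 1],
  [0.17, -0.98, 0, 0, 1],
  [0.17, -0.98, 0, 0, 1],
  [0.17, -0.98, 0, 0, 1],
  [0.17, -0.98, 0, 0, 1],
  [0.17, -0.98, 0, 0, 1],
])

```text
t: 2.8
tcp_pos: [0.3693, -0.3974, 0.2935]
ee_rot: [0.984, -0.179, 0.0, 0.0]
wrist_force: [0.3, -0.4, -0.4]
opening: 0.0856
finger_force: 0.0
```

>>> send_rows([
  [0.17, -0.98, 0, 0, 1],
  [0.17, -0.98, 0, 0, 1],
  [0.17, -0.98, 0, 0, 1],
  [0.17, -0.98, 0, 0, 1],
  [0.17, -0.98, 0, 0, 1],
  [0.17, -0.98, 0, 0, 1],
  [0.17, -0.98, 0, 0, 1],
  [0.17, -0.98, 0, 0, 1],
])

```text
t: 3.6
tcp_pos: [0.5712, -0.0546, 0.2936]
ee_rot: [0.984, -0.179, 0.0, 0.0]
wrist_force: [0.6, 0.1, -0.3]
opening: 0.0856
finger_force: 0.0
```

>>> send_rows([
  [0, -0.3, 0, 0, 1],
  [0, 0, 0, 0, 1],
  [0, 0, 0, 0, 1],
  [0, 0, 0, 0, 1],
  [0, 0, 0, 0, 1],
  [0, 0, 0, 0, 1],
  [0, 0, 0, 0, 1],
  [0, 0, 0, 0, 1],
])

```text
t: 4.4
tcp_pos: [0.5756, -0.0427, 0.2933]
ee_rot: [0.984, -0.18, 0.0, 0.0]
wrist_force: [-0.5, 0.6, 0.5]
opening: 0.0854
finger_force: 0.0
```

```bash
python3 - <<'E'
from h import *
st()
save("wrist","w1")
m=robot.camera_model("wrist");print(np.round(m["world_from_camera"],3).tolist(),np.round(m["camera_matrix"],0).tolist())
for n in ["cover","cover_grip","housing"]:
    for d in robot.look_for("wrist",n): print(n,np.round(d["at"],0),round(d["score"],2),np.round(ray("wrist",d["at"],.123),3))
E
```

```text
t 4.4 tcp [ 0.5756 -0.0427  0.2933] F [-0.5  0.6  0.5] open 0.0854
toolx [ 0.936 -0.353  0.   ] tooly [-0.353 -0.936  0.   ] z [ 0. -0. -1.]
q [ 0.04  0.3  -0.05  1.84  0.02  1.   -1.96]
[[-0.353, -0.892, -0.281, 0.647], [-0.936, 0.337, 0.106, -0.069], [0.0, 0.3, -0.954, 0.474], [0.0, 0.0, 0.0, 1.0]] [[304.0, 0.0, 287.0], [0.0, 304.0, 207.0], [0.0, 0.0, 1.0]]
cover [346. 276.] 0.65 [ 0.429 -0.069  0.123]
cover [253. 146.] 0.58 [ 0.625 -0.02   0.123]
cover_grip [345. 278.] 0.9 [ 0.426 -0.067  0.123]
cover_grip [255. 145.] 0.71 [ 0.626 -0.023  0.123]
housing [263.  85.] 0.84 [ 0.681 -0.055  0.123]
housing [ 53. 110.] 0.32 [0.739 0.171 0.123]
```

View pics/w1.png

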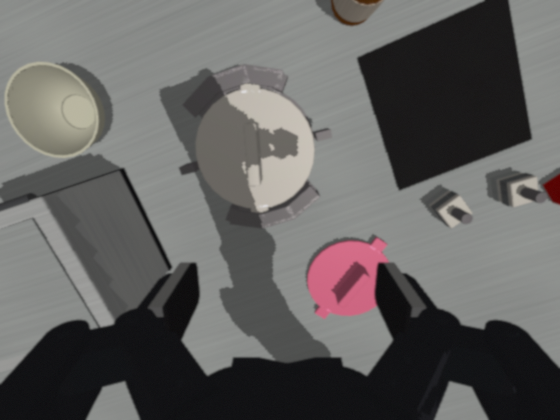

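```bash
python3 - <<'E'
from h import *
p=ray("wrist",(250,90),.1);q=ray("wrist",(263,208),.1);print(p,q,(p+q)/2,np.degrees(np.arctan2(*(p-q)[[1,0]])),np.linalg.norm(p-q))
a=cv2.imread("pics/w1.png");
c=cv2.resize(a[65:235,175:335],(800,600)[:1]+(800,) if 0 else (564,600),interpolation=cv2.INTER_CUBIC); cv2.imwrite("pics/c2.png",c)
# disc edges
for pts in [((196,150),(316,150))]:
    A=[ray("wrist",x,.1) for x in pts];print(A,(A[0]+A[1])/2)
t=cv2.imread("pics/top0.png"); g=t.min(axis=2); m=((g>140)).astype(np.uint8); m[:165]=0;m[220:]=0;m[:,:280]=0;m[:,330:]=0
cs=max(cv2.findContours(m,0,2)[0],key=cv2.contourArea); e=cv2.fitEllipse(cv2.convexHull(cs));print(e,ray("top",e[0],.1))
E
```

```text
[ 0.68400603 -0.0379868   0.1       ] [0.5466234  0.00133223 0.1       ] [ 0.61531472 -0.01832728  0.1       ] -15.971171100742433 0.14289847851466086
[array([0.64413559, 0.04996455, 0.1       ]), array([ 0.59262349, -0.08683526,  0.1       ])] [ 0.61837954 -0.01843536  0.1       ]
((305.767578125, 191.1071319580078), (39.40945053100586, 40.21442794799805), 33.67893981933594) [ 0.61630283 -0.01721479  0.1       ]
```

View pics/c2.png

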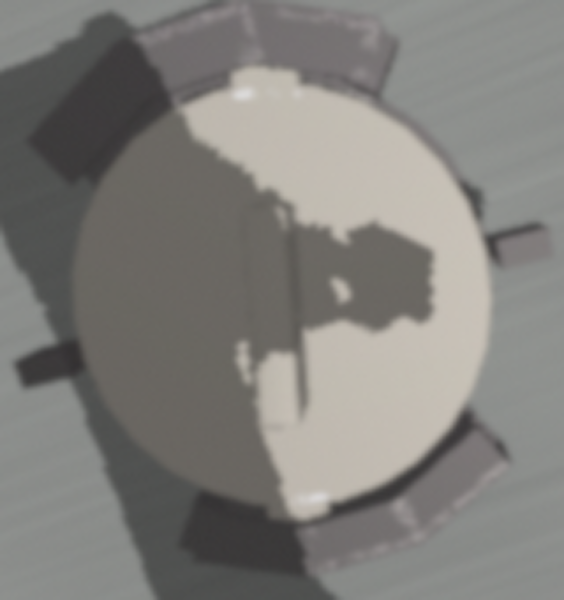

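```bash
python3 - <<'E'
from h import *
f=lambda x,y:(175+x*160/564,65+y*170/600)
p=ray("wrist",f(265,78),.1);q=ray("wrist",f(303,503),.1);print((p+q)/2,np.degrees(np.arctan2(*(p-q)[[1,0]])),np.linalg.norm(p-q))
p=ray("wrist",f(270,205),.134);q=ray("wrist",f(279,425),.134);print((p+q)/2,np.degrees(np.arctan2(*(p-q)[[1,0]])),np.linalg.norm(p-q))
go([.617,-.018,.20],-17.5)
E
```

```text
[ 0.61748234 -0.01791208  0.1       ] -17.20590293387386 0.1451406029556428
[ 0.6168683  -0.01763862  0.134     ] -20.1902129709474 0.06893640102021167
yaw -20.7 tcp [ 0.5757 -0.0423  0.2932] turn units -0.79 shift units [ 0.64 -0.71  1.86] rows>= 2.1
```

>>> send_rows([
  [0.32, -0.35, 0.4, -0.5, 1],
  [0.32, -0.35, 0.6, 0, 1],
  [0, 0, 0.6, 0, 1],
  [0, 0, 0.6, 0, 1],
  [0, 0, 0.6, 0, 1],
  [0, 0, 0.5, 0, 1],
  [0, 0, 0.4, 0, 1],
  [0, 0, 0, 0, 1],
])

```text
t: 5.4
tcp_pos: [0.6151, -0.02, 0.1052]
ee_rot: [0.987, -0.162, -0.003, 0.001]
wrist_force: [-0.7, -0.5, 0.2]
opening: 0.0857
finger_force: 0.0
```

>>> send_rows([
  [0, 0, 0, 0, 0],
  [0, 0, 0, 0, 0],
  [0, 0, 0, 0, 0],
  [0, 0, 0, 0, 0],
  [0, 0, 0, 0, 0],
  [0, 0, 0, 0, 0],
  [0, 0, 0, 0, 0],
  [0, 0, 0, 0, 0],
], grip_force=60)

```text
t: 6.2
tcp_pos: [0.6176, -0.0202, 0.1082]
ee_rot: [0.987, -0.162, -0.0, 0.0]
wrist_force: [0.8, 0.1, -0.8]
opening: 0.0001
finger_force: 0.0
```

```bash
python3 -c "
from h import *
st();go([.617,-.018,.107],-18.5)"
```

```text
t 6.2 tcp [ 0.6176 -0.0202  0.1082] F [ 0.8  0.1 -0.8] open 0.0001
toolx [ 0.947 -0.32  -0.   ] tooly [-0.32  -0.947  0.   ] z [-0. -0. -1.]
q [ 0.    0.56 -0.06  1.92  0.05  0.66 -1.99]
yaw -18.7 tcp [ 0.6176 -0.0202  0.1082] turn units -0.04 shift units [-0.02 -0.04  0.02] rows>= 0.1
```

```bash
python3 - <<'E'
from h import *
a=save("wrist","w2"); b=save("side","s2")
c=np.hstack([cv2.resize(a[60:360,130:430],(400,400)),cv2.resize(b[140:290,245:395],(400,400))]);cv2.imwrite("pics/c3.png",cv2.cvtColor(c,cv2.COLOR_RGB2BGR))
print(proj("side",[.6176,-.0202,.108]))
E
```

```text
[320.63990868 214.74552645]
```

View pics/c3.png

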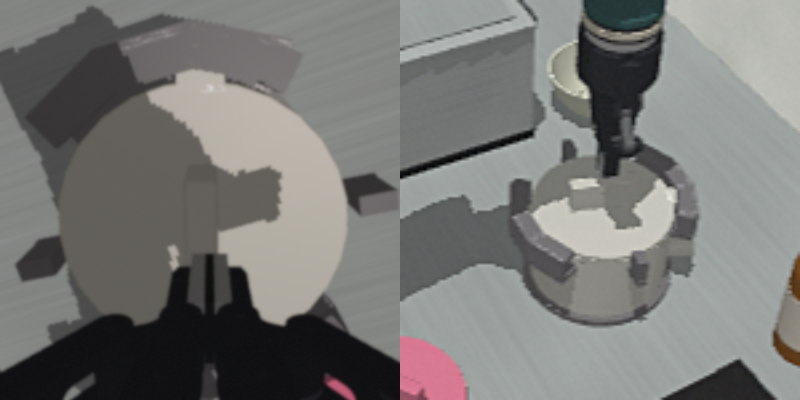

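```bash
python3 - <<'E'
from h import *
o=st(); t=np.array(o["tcp_pos"]); r=R.from_quat(o["ee_rot"]).as_matrix()
print("tcp in wrist",proj("wrist",t), "2cm behind",proj("wrist",t+[0,0,.02]))
c=np.array([.617,-.018,0])
for z in (.1,.134): 
  for s in (-.035,.035):
    p=c+r[:,0]*s+[0,0,z]; print(z,s,proj("wrist",p),proj("side",p))
p=c+r[:,0]*.088+[0,0,.1];print("ear",proj("wrist",p))
print(o["finger_force"])
a=cv2.imread("pics/s2.png");b=cv2.imread("pics/w2.png")
cv2.imwrite("pics/c4.png",np.hstack([cv2.resize(b[160:310,210:360],(400,400),interpolation=2),cv2.resize(a[180:250,285:355],(400,400),interpolation=2)]))
E
```

```text
t 6.3 tcp [ 0.6176 -0.0201  0.1081] F [ 0.8 -0.3 -0.1] open -0.0
toolx [ 0.947 -0.32  -0.   ] tooly [-0.32  -0.947  0.   ] z [-0. -0. -1.]
q [ 0.    0.56 -0.06  1.92  0.05  0.66 -1.99]
tcp in wrist [286.74319163 235.69554505] 2cm behind [286.75178136 249.13001538]
0.1 -0.035 [284.08427447 278.82625052] [307.20393734 217.8346898 ]
0.1 0.035 [283.82793205 181.40341982] [332.34274812 214.90484345]
0.134 -0.035 [283.62272333 308.71540192] [307.77615979 208.92541751]
0.134 0.035 [283.25391523 195.49714402] [333.46810437 206.00573619]
ear [283.59326149  92.21696807]
0.0
```

View pics/c4.png

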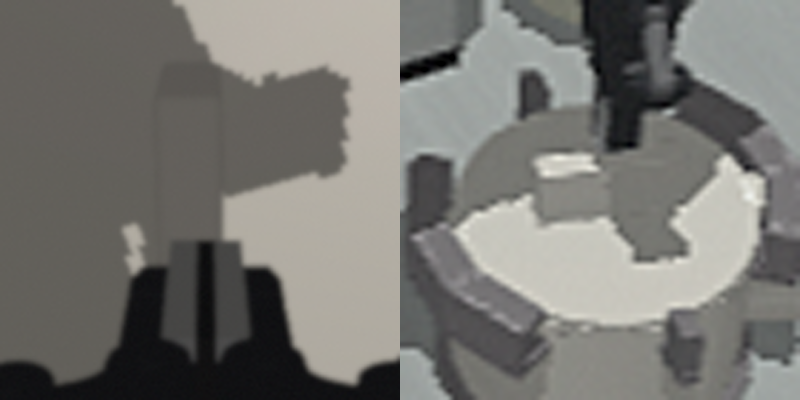

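>>> send_rows([
  [0, 0, 0, 0, 1],
  [0, 0, 0, 0, 1],
  [0, 0, 0, 0, 1],
  [0, 0, 0, 0, 1],
  [0, 0, 0, 0, 1],
  [0, -0.03, 0.1, 0, 1],
  [0, 0, 0.1, 0, 1],
  [0, 0, 0.15, 0, 1],
])

```text
t: 7.1
tcp_pos: [0.6182, -0.0186, 0.0903]
ee_rot: [0.987, -0.162, 0.0, -0.0]
wrist_force: [0.5, 0.5, 0.6]
opening: 0.0855
finger_force: 0.0
```

```bash
python3 - <<'E'
from h import *
o=st(); a=save("side","s3");b=save("wrist","w3")
t=np.array(o["tcp_pos"]); r=R.from_quat(o["ee_rot"]).as_matrix()
for s in (-.043,.043):
  for h in (0,.013,.03): p=t+r[:,1]*s+[0,0,h]; print(s,h,proj("side",p),proj("wrist",p))
cv2.imwrite("pics/c5.png",np.hstack([cv2.resize(b[110:360,160:410],(400,400),interpolation=2),cv2.resize(a[160:260,270:370],(400,400),interpolation=2)]))
E
```

```text
t 7.1 tcp [ 0.6182 -0.0186  0.0903] F [0.5 0.5 0.6] open 0.0855
toolx [ 0.948 -0.32   0.   ] tooly [-0.32  -0.948 -0.   ] z [ 0.  0. -1.]
q [-0.    0.59 -0.06  1.93  0.05  0.63 -1.99]
-0.043 0 [316.63340275 207.88664248] [218.4172819  234.59140215]
-0.043 0.013 [316.91779278 204.57110938] [213.7702031  243.04969659]
-0.043 0.03 [317.29673713 200.15322419] [206.63987592 256.02782963]
0.043 0 [323.73059275 230.37943178] [353.2870031  234.55926433]
0.043 0.013 [324.09230494 227.06680289] [357.86160172 243.01012086]
0.043 0.03 [324.57480034 222.64801844] [364.88001206 255.97553788]
```

View pics/c5.png

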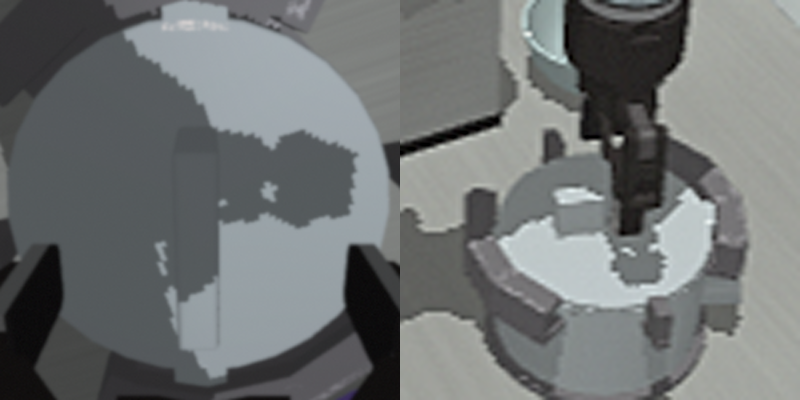

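>>> send_rows([
  [0, 0, -0.3, 0, 0],
  [0, 0, -0.3, 0, 0],
  [0, 0, -0.3, 0, 0],
  [0, 0, -0.3, 0, 0],
  [0, 0, 0, 0, 0],
  [0, 0, 0, 0, 0],
  [0, 0, 0, 0, 0],
  [0, 0, 0, 0, 0],
])

```text
t: 8.0
tcp_pos: [0.6174, -0.0188, 0.1499]
ee_rot: [0.987, -0.162, -0.001, 0.0]
wrist_force: [-0.1, 0.1, -0.3]
opening: -0.0
finger_force: 0.0
```

```bash
cat >> h.py <<'E'
def tip(cam="side",save_as=None):
    o=st(); t=np.array(o["tcp_pos"]); u=proj(cam,t).round().astype(int)
    im=robot.grab_frame(cam); g=im.max(axis=2); m=(g<62).astype(np.uint8)
    x0,y0=u[0]-25,u[1]-70
    w=m[y0:u[1]+12,x0:u[0]+30]
    n,l,s,c=cv2.connectedComponentsWithStats(w)
    k=1+np.argmax(s[1:,4]); ys,xs=np.where(l==k); b=ys.max()
    for d in range(0,9): print(b-d+y0,"cols",xs[ys==b-d].min()+x0,xs[ys==b-d].max()+x0,end="; ")
    print("\npred",proj(cam,t),"pred h.03",proj(cam,t+[0,0,.03]))
    if save_as: cv2.imwrite(f"pics/{save_as}.png",im[...,::-1])
E
python3 -c "
from h import *
tip(save_as='s4')"
```

```text
t 8.0 tcp [ 0.6174 -0.0188  0.1499] F [-0.1  0.1 -0.3] open -0.0
toolx [ 0.947 -0.32  -0.002] tooly [-0.32  -0.947  0.001] z [-0.002 -0.    -1.   ]
q [ 0.    0.51 -0.06  1.89  0.04  0.75 -1.98]
193 cols 322 326; 192 cols 322 327; 191 cols 322 327; 190 cols 322 327; 189 cols 322 327; 188 cols 322 327; 187 cols 322 327; 186 cols 322 331; 185 cols 322 333; 
pred [321.35672167 203.29391426] pred h.03 [322.16233458 194.92556864]
```

>>> send_rows([
  [0, 0, 0, -1, 0],
  [0, 0, 0, -1, 0],
  [0, 0, 0, -1, 0],
  [0, 0, 0, -1, 0],
  [0, 0, 0, -1, 0],
  [0, 0, 0, -1, 0],
  [0, 0, 0, -1, 0],
  [0, 0, 0, -1, 0],
])

```text
t: 8.85
tcp_pos: [0.6176, -0.0188, 0.15]
ee_rot: [0.993, 0.118, -0.001, -0.0]
wrist_force: [-0.5, 0.5, -0.1]
opening: -0.0001
finger_force: 0.0
```

>>> send_rows([
  [0, 0, 0, -1, 0],
  [0, 0, 0, -1, 0],
  [0, 0, 0, -1, 0],
  [0, 0, 0, -1, 0],
  [0, 0, 0, -1, 0],
  [0, 0, 0, -1, 0],
  [0, 0, 0, -1, 0],
  [0, 0, 0, -1, 0],
])

```text
t: 9.65
tcp_pos: [0.6177, -0.0188, 0.15]
ee_rot: [0.922, 0.387, -0.001, -0.0]
wrist_force: [0.4, 0.5, -0.4]
opening: 0.0004
finger_force: 0.0
```

>>> send_rows([
  [0, 0, 0, -1, 0],
  [0, 0, 0, -1, 0],
  [0, 0, 0, -1, 0],
  [0, 0, 0, -1, 0],
  [0, 0, 0, -1, 0],
  [0, 0, 0, -1, 0],
  [0, 0, 0, -0.5, 0],
  [0, 0, 0, 0, 0],
])

```text
t: 10.45
tcp_pos: [0.6178, -0.0189, 0.1502]
ee_rot: [0.813, 0.583, -0.0, -0.0]
wrist_force: [-0.0, -0.4, 0.3]
opening: -0.0002
finger_force: 0.0
```

```bash
python3 -c "
from h import *
tip(save_as='s5')
a=cv2.imread('pics/s4.png')[110:230,270:370];b=cv2.imread('pics/s5.png')[110:230,270:370]
cv2.imwrite('pics/c6.png',np.hstack([cv2.resize(x,(400,480),interpolation=2) for x in (a,b)]))"
```

```text
t 10.45 tcp [ 0.6178 -0.0189  0.1502] F [-0.  -0.4  0.3] open -0.0002
toolx [ 0.32   0.947 -0.   ] tooly [ 0.947 -0.32  -0.001] z [-0.001  0.    -1.   ]
q [ 0.3   0.55 -0.49  1.88  0.35  0.8  -0.7 ]
194 cols 324 324; 193 cols 324 325; 192 cols 320 324; 191 cols 320 328; 190 cols 320 328; 189 cols 319 328; 188 cols 318 328; 187 cols 319 329; 186 cols 319 329; 
pred [321.53166753 203.18946679] pred h.03 [322.34093357 194.81792135]
```

View pics/c6.png

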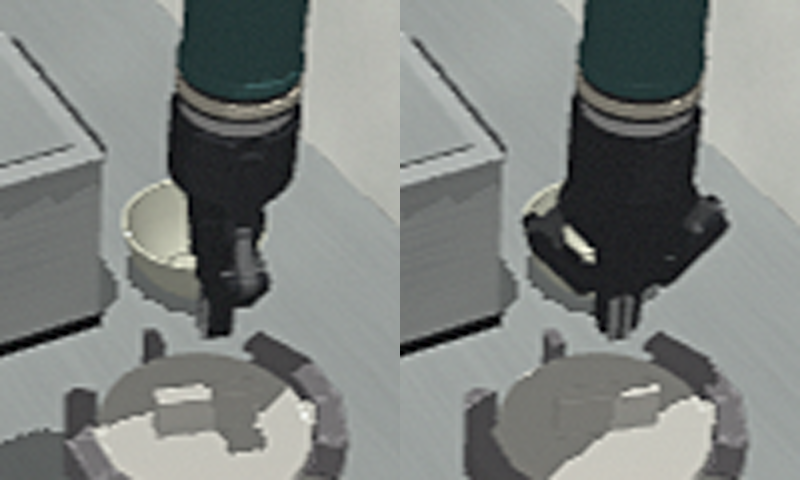

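>>> send_rows([
  [0, 0, 0, 1, 1],
  [0, 0, 0, 1, 1],
  [0, 0, 0, 1, 1],
  [0, 0, 0, 1, 1],
  [0, 0, 0, 1, 1],
  [0, 0, 0, 1, 1],
  [0, 0, 0, 1, 1],
  [0, 0, 0, 1, 1],
])

```text
t: 11.3
tcp_pos: [0.618, -0.0186, 0.1506]
ee_rot: [0.942, 0.335, -0.0, 0.0]
wrist_force: [0.7, 0.1, -0.7]
opening: 0.085
finger_force: 0.0
```

>>> send_rows([
  [0, 0, 0, 1, 1],
  [0, 0, 0, 1, 1],
  [0, 0, 0, 1, 1],
  [0, 0, 0, 1, 1],
  [0, 0, 0, 1, 1],
  [0, 0, 0, 1, 1],
  [0, 0, 0, 1, 1],
  [0, 0, 0, 1, 1],
])

```text
t: 12.1
tcp_pos: [0.618, -0.0186, 0.1506]
ee_rot: [0.998, 0.062, -0.0, -0.0]
wrist_force: [0.2, -0.6, 0.6]
opening: 0.0857
finger_force: 0.0
```

>>> send_rows([
  [0, 0, 0, 1, 1],
  [0, 0, 0, 1, 1],
  [0, 0, 0.2, 1, 1],
  [0, 0, 0.2, 1, 1],
  [0, 0, 0.2, 1, 1],
  [0, 0, 0.2, 1, 1],
  [0, 0, 0.2, 0.5, 1],
  [0, 0, 0.2, 0, 1],
])

```text
t: 12.9
tcp_pos: [0.6182, -0.0185, 0.0901]
ee_rot: [0.987, -0.162, 0.0, 0.0]
wrist_force: [-0.3, -0.2, 0.2]
opening: 0.0855
finger_force: 0.0
```

>>> send_rows([
  [0, 0, 0.1, 0, 1],
  [0, 0, 0.1, 0, 1],
  [0, 0, 0, 0, 1],
  [0, 0, 0, 0, 0],
  [0, 0, 0, 0, 0],
  [0, 0, 0, 0, 0],
  [0, 0, 0, 0, 0],
  [0, 0, 0, 0, 0],
])

```text
t: 13.7
tcp_pos: [0.6187, -0.0178, 0.0811]
ee_rot: [0.987, -0.162, 0.001, -0.001]
wrist_force: [-3.3, -3.2, 12.3]
opening: 0.0126
finger_force: 47.7
```

```bash
python3 -c "
from h import *
o=st();print(o['finger_force'],o['wrist_torque'])"
```

```text
t 13.7 tcp [ 0.6187 -0.0178  0.0811] F [-3.3 -3.2 12.3] open 0.0126
toolx [ 0.948 -0.32   0.001] tooly [-0.32  -0.948 -0.002] z [ 0.001  0.001 -1.   ]
q [-0.01  0.6  -0.05  1.93  0.05  0.61 -1.99]
47.67620623111725 [-1.37555121  0.8674514   0.15747096]
```

>>> send_rows([
  [0, 0, -0.02, 0, 0],
  [0, 0, 0, -1, 0],
  [0, 0, 0, -1, 0],
  [0, 0, 0, -1, 0],
  [0, 0, 0, -1, 0],
  [0, 0, 0, -1, 0],
  [0, 0, 0, -1, 0],
  [0, 0, 0, -1, 0],
], grip_force=70)

```text
t: 14.5
tcp_pos: [0.6183, -0.0174, 0.0815]
ee_rot: [0.997, 0.083, 0.0, -0.001]
wrist_force: [1.0, 2.8, -1.6]
opening: 0.012
finger_force: 69.9
```

>>> send_rows([
  [0, 0, 0, -1, 0],
  [0, 0, 0, -1, 0],
  [0, 0, 0, -1, 0],
  [0, 0, 0, -1, 0],
  [0, 0, 0, -1, 0],
  [0, 0, 0, -1, 0],
  [0, 0, 0, -1, 0],
  [0, 0, 0, -1, 0],
])

```text
t: 15.3
tcp_pos: [0.6182, -0.0171, 0.0815]
ee_rot: [0.935, 0.354, 0.001, -0.001]
wrist_force: [0.3, 3.2, -0.6]
opening: 0.0123
finger_force: 69.9
```

>>> send_rows([
  [0, 0, 0, -1, 0],
  [0, 0, 0, -1, 0],
  [0, 0, 0, -1, 0],
  [0, 0, 0, -1, 0],
  [0, 0, 0, -1, 0],
  [0, 0, 0, -0.8, 0],
  [0, 0, 0, 0, 0],
  [0, 0, 0, 0, 0],
])

```text
t: 16.1
tcp_pos: [0.6182, -0.0171, 0.0816]
ee_rot: [0.846, 0.534, 0.001, -0.001]
wrist_force: [1.6, 4.4, -1.0]
opening: 0.0122
finger_force: 70.0
```

```bash
python3 -c "
from h import *
o=st();print(o['finger_force'],o['wrist_torque']);go([.58,-.296,.25],62)"
```

```text
t 16.1 tcp [ 0.6182 -0.0171  0.0816] F [ 1.6  4.4 -1. ] open 0.0122
toolx [0.43  0.903 0.002] tooly [ 0.903 -0.43  -0.   ] z [ 0.001  0.002 -1.   ]
q [ 0.27  0.64 -0.45  1.92  0.43  0.68 -0.89]
69.95065927505493 [ 1.07587307 -0.1503796  -0.02345326]
yaw 64.5 tcp [ 0.6182 -0.0171  0.0816] turn units 0.63 shift units [-5.28  1.94 -3.38] rows>= 6.6
```

Easy turn, no stop torque. Lift gently and check the force.

>>> send_rows([
  [0, 0, -0.1, 0, 0],
  [0, 0, -0.1, 0, 0],
  [0, 0, -0.1, 0, 0],
  [0, 0, -0.1, 0, 0],
  [0, 0, -0.1, 0, 0],
  [0, 0, -0.1, 0, 0],
  [0, 0, -0.1, 0, 0],
  [0, 0, 0, 0, 0],
])

```text
t: 16.9
tcp_pos: [0.6187, -0.0189, 0.1177]
ee_rot: [0.846, 0.534, 0.001, 0.001]
wrist_force: [0.1, 0.9, -1.8]
opening: 0.012
finger_force: 69.9
```

```bash
python3 -c "
from h import *
o=st();print(o['finger_force'],o['wrist_torque'])
save('side','s6')"
```

```text
t 16.9 tcp [ 0.6187 -0.0189  0.1177] F [ 0.1  0.9 -1.8] open 0.012
toolx [0.43  0.903 0.   ] tooly [ 0.903 -0.43   0.001] z [ 0.002 -0.    -1.   ]
q [ 0.29  0.59 -0.48  1.9   0.39  0.74 -0.86]
69.855637550354 [ 0.03791135  0.04630299 -0.0466153 ]
```

```bash
python3 -c "
from h import *
go([.579,-.298,.177])"
```

```text
yaw 64.5 tcp [ 0.6184 -0.0189  0.1172] turn units 0 shift units [-5.38  1.69 -1.2 ] rows>= 5.8
```

>>> send_rows([
  [0, 0, -0.4, 0, 0],
  [0, 0, -0.4, 0, 0],
  [0, 0, -0.4, 0, 0],
  [-0.4, 0.13, 0, 0, 0],
  [-0.5, 0.16, 0, 0, 0],
  [-0.5, 0.16, 0, 0, 0],
  [-0.5, 0.16, 0, 0, 0],
  [-0.5, 0.16, 0, 0, 0],
])

```text
t: 17.75
tcp_pos: [0.6006, -0.1446, 0.1763]
ee_rot: [0.845, 0.534, -0.0, -0.0]
wrist_force: [0.3, 0.4, -2.1]
opening: 0.0122
finger_force: 69.8
```

>>> send_rows([
  [-0.5, 0.15, 0, 0, 0],
  [-0.5, 0.15, 0, 0, 0],
  [-0.5, 0.15, 0, 0, 0],
  [-0.5, 0.15, 0, 0, 0],
  [-0.5, 0.15, 0, 0, 0],
  [-0.48, 0.16, 0, 0, 0],
  [0, 0, 0, 0, 0],
  [0, 0, 0, 0, 0],
])

```text
t: 18.55
tcp_pos: [0.5776, -0.2982, 0.1761]
ee_rot: [0.846, 0.533, -0.0, -0.001]
wrist_force: [-0.3, 1.4, -3.0]
opening: 0.012
finger_force: 69.8
```

```bash
python3 - <<'E'
from h import *
o=st();go([.579,-.298,.002])
a=save("top","t2"); g=cv2.cvtColor(a,cv2.COLOR_RGB2GRAY)
print([(d["at"],d["score"]) for d in robot.look_for("top","mat")])
E
```

```text
t 18.55 tcp [ 0.5776 -0.2982  0.1761] F [-0.3  1.4 -3. ] open 0.012
toolx [0.431 0.902 0.   ] tooly [ 0.902 -0.431 -0.001] z [-0.001  0.001 -1.   ]
q [ 0.75  0.56 -0.5   1.78  0.34  0.89 -0.35]
yaw 64.4 tcp [ 0.5776 -0.2982  0.1761] turn units 0 shift units [0.01 0.03 3.48] rows>= 3.5
[([369.4, 217.1], 0.76)]
```

>>> send_rows([
  [0, 0.03, 0.5, 0, 0],
  [0, 0, 0.6, 0, 0],
  [0, 0, 0.6, 0, 0],
  [0, 0, 0.6, 0, 0],
  [0, 0, 0.5, 0, 0],
  [0, 0, 0.4, 0, 0],
  [0, 0, 0.16, 0, 0],
  [0, 0, 0, 0, 0],
])

```text
t: 19.45
tcp_pos: [0.5794, -0.2967, 0.0077]
ee_rot: [0.845, 0.535, -0.0, -0.001]
wrist_force: [-1.0, 0.8, -2.4]
opening: 0.0122
finger_force: 73.8
```

```bash
python3 -c "
from h import *
st()"
```

```text
t 19.45 tcp [ 0.5794 -0.2967  0.0077] F [-1.   0.8 -2.4] open 0.0122
toolx [0.428 0.904 0.001] tooly [ 0.904 -0.428 -0.002] z [-0.002  0.002 -1.   ]
q [ 0.66  0.76 -0.39  1.87  0.48  0.6  -0.47]
```

>>> send_rows([
  [0, 0, 0.04, 0, 0],
  [0, 0, 0.04, 0, 0],
  [0, 0, 0.03, 0, 0],
  [0, 0, 0.03, 0, 0],
  [0, 0, 0, 0, 0],
  [0, 0, 0, 0, 0],
  [0, 0, 0, 0, 0],
  [0, 0, 0, 0, 0],
])

```text
t: 20.25
tcp_pos: [0.5797, -0.2984, 0.0017]
ee_rot: [0.846, 0.534, 0.0, 0.0]
wrist_force: [0.1, -0.3, -1.8]
opening: 0.0121
finger_force: 73.8
```

>>> send_rows([
  [0, 0, 0.03, 0, 0],
  [0, 0, 0.02, 0, 0],
  [0, 0, 0, 0, 0],
  [0, 0, 0, 0, 0.4],
  [0, 0, 0, 0, 1],
  [0, 0, 0, 0, 1],
  [0, 0, 0, 0, 1],
  [0, 0, 0, 0, 1],
])

```text
t: 21.05
tcp_pos: [0.5797, -0.2984, -0.0007]
ee_rot: [0.846, 0.534, 0.0, 0.0]
wrist_force: [-0.6, 0.5, -0.3]
opening: 0.0827
finger_force: 0.0
```

>>> send_rows([
  [0, 0, -0.3, 0, 1],
  [0, 0, -0.6, 0, 1],
  [0, 0, -0.8, 0, 1],
  [0, 0, -0.8, 0, 1],
  [0, 0, -0.8, 0, 1],
  [0, 0, -0.7, 0, 1],
  [0, 0, 0, 0, 1],
  [0, 0, 0, 0, 1],
])

```text
t: 21.85
tcp_pos: [0.5802, -0.2985, 0.2012]
ee_rot: [0.846, 0.534, 0.001, 0.001]
wrist_force: [0.4, 0.1, 0.0]
opening: 0.0851
finger_force: 0.0
```

```bash
python3 - <<'E'
from h import *
st()
a=save("side","s7");b=save("wrist","w7")
cv2.imwrite("pics/c7.png",np.hstack([cv2.resize(x[...,::-1],(400,300)) for x in (a,b)]))
for cam in ("side","wrist"):
  for n in ("cover","cart0"):
    for d in robot.look_for(cam,n): print(cam,n,np.round(d["at"]),round(d["score"],2),np.round(ray(cam,d["at"],.04),3))
E
```

```text
t 21.85 tcp [ 0.5802 -0.2985  0.2012] F [0.4 0.1 0. ] open 0.0851
toolx [ 0.43   0.903 -0.   ] tooly [ 0.903 -0.43   0.003] z [ 0.002 -0.002 -1.   ]
q [ 0.76  0.54 -0.52  1.76  0.32  0.93 -0.34]
side cover [242. 289.] 0.95 [ 0.35  -0.095  0.04 ]
side cover [368. 322.] 0.66 [ 0.569 -0.313  0.04 ]
side cover [322. 368.] 0.27 [ 0.42  -0.355  0.04 ]
side cover [215. 162.] 0.19 [0.474 0.411 0.04 ]
side cart0 [331. 414.] 0.83 [ 0.388 -0.441  0.04 ]
side cart0 [322. 368.] 0.73 [ 0.42  -0.356  0.04 ]
side cart0 [313. 222.] 0.69 [0.622 0.021 0.04 ]
side cart0 [303. 333.] 0.64 [ 0.424 -0.267  0.04 ]
wrist cover [284. 172.] 0.97 [ 0.58  -0.285  0.04 ]
wrist cover [37. 87.] 0.62 [ 0.386 -0.095  0.04 ]
wrist cart0 [202. 264.] 0.89 [ 0.438 -0.346  0.04 ]
wrist cart0 [205. 323.] 0.88 [ 0.398 -0.424  0.04 ]
wrist cart0 [156. 201.] 0.78 [ 0.431 -0.252  0.04 ]
```

View pics/c7.png

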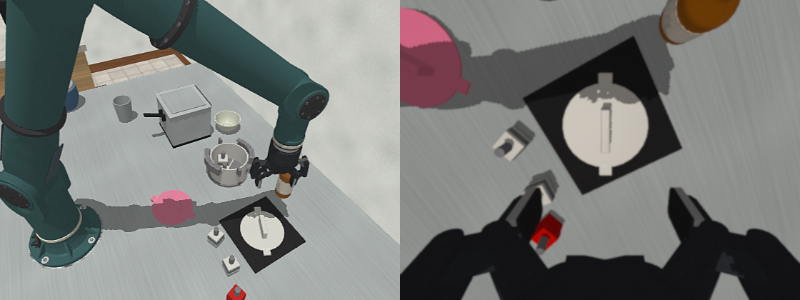

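```bash
python3 - <<'E'
from h import *
a=cv2.imread("pics/top0.png"); g=a.max(axis=2)
m=(g<60).astype(np.uint8); w=m.copy(); w[:228]=0;w[262:]=0;w[:,:195]=0;w[:,235:]=0
ys,xs=np.where(w); print(xs.min(),xs.max(),ys.min(),ys.max(),len(xs))
for y in range(ys.min(),ys.max()+1,2): print(y,xs[ys==y].min(),xs[ys==y].max(),end="; ")
lo=[(xs[ys==y].mean(),y) for y in (236,252)]
print(np.round(ray("top",lo[0],.126),3),np.round(ray("top",lo[1],.144),3))
# lid/rim outline
hsv=g.astype(int); L=((g>125)).astype(np.uint8); L[:168]=0;L[236:]=0;L[:,:178]=0;L[:,250:]=0
L=cv2.morphologyEx(L,cv2.MORPH_OPEN,np.ones((5,5)))
cs=max(cv2.findContours(L,0,2)[0],key=cv2.contourArea); r=cv2.minAreaRect(cs); print(r)
for p in cv2.boxPoints(r): print(np.round(p),np.round(ray("top",p,.168),3))
for n in ("lever","lever_press"):
  for c,im in (("top",0),("side",0)):
    robot.grab_frame(c)
    for d in robot.look_for(c,n)[:2]: print(n,c,np.round(d["at"]),round(d["score"],2),np.round(ray(c,d["at"],.146),3))
go([.405,.297,.28],0)
E
```

```text
205 221 230 253 184
230 205 221; 232 206 221; 234 210 216; 236 210 215; 238 210 215; 240 209 215; 242 209 214; 244 209 214; 246 208 214; 248 208 213; 250 208 213; 252 208 213; [0.457 0.301 0.126] [0.403 0.302 0.144]
((234.76377868652344, 212.0155029296875), (9.982744216918945, 34.58727264404297), 3.3664603233337402)
[229. 229.] [0.477 0.24  0.168]
[231. 194.] [0.592 0.235 0.168]
[241. 195.] [0.59  0.202 0.168]
[239. 230.] [0.475 0.207 0.168]
lever top [214. 239.] 0.67 [0.444 0.291 0.146]
lever top [239. 157.] 0.56 [0.725 0.214 0.146]
lever side [214. 162.] 0.63 [0.432 0.283 0.146]
lever_press top [211. 243.] 0.73 [0.431 0.302 0.146]
lever_press top [216. 203.] 0.23 [0.568 0.29  0.146]
lever_press side [214. 159.] 0.56 [0.436 0.295 0.146]
yaw 64.5 tcp [ 0.5797 -0.2983  0.1991] turn units 16.14 shift units [ -3.49 -11.91  -1.62] rows>= 12.5
```

>>> send_rows([
  [0, 0, -0.2, 1, 0],
  [0, 0, -0.2, 1, 0],
  [0, 0, -0.2, 1, 0],
  [0, 0, -0.2, 1, 0],
  [0, 0, -0.2, 1, 0],
  [0, 0, -0.2, 1, 0],
  [0, 0, -0.2, 1, 0],
  [0, 0, -0.2, 1, 0],
])

```text
t: 23.35
tcp_pos: [0.5797, -0.2983, 0.2797]
ee_rot: [0.96, 0.279, 0.0, 0.0]
wrist_force: [-0.7, 0.2, -0.5]
opening: 0.0
finger_force: 0.0
```

>>> send_rows([
  [0, 0, 0, 1, 0],
  [0, 0, 0, 1, 0],
  [0, 0, 0, 1, 0],
  [0, 0, 0, 1, 0],
  [0, 0, 0, 1, 0],
  [0, 0, 0, 1, 0],
  [0, 0, 0, 1, 0],
  [0, 0, 0, 1, 0],
])

```text
t: 24.15
tcp_pos: [0.5796, -0.2982, 0.2792]
ee_rot: [1.0, 0.003, 0.0, -0.0]
wrist_force: [-0.2, 0.5, -0.2]
opening: 0.0001
finger_force: 0.0
```

>>> send_rows([
  [-0.2, -0.7, 0, 0, 0],
  [-0.26, -0.9, 0, 0, 0],
  [-0.26, -0.9, 0, 0, 0],
  [-0.26, -0.9, 0, 0, 0],
  [-0.26, -0.9, 0, 0, 0],
  [-0.26, -0.9, 0, 0, 0],
  [-0.26, -0.9, 0, 0, 0],
  [-0.26, -0.9, 0, 0, 0],
])

```text
t: 24.95
tcp_pos: [0.4746, 0.0525, 0.2796]
ee_rot: [1.0, 0.005, 0.001, 0.0]
wrist_force: [0.7, 1.1, -0.1]
opening: -0.0001
finger_force: 0.0
```

>>> send_rows([
  [-0.26, -0.9, 0, 0, 0],
  [-0.26, -0.9, 0, 0, 0],
  [-0.26, -0.9, 0, 0, 0],
  [-0.26, -0.9, 0, 0, 0],
  [-0.26, -0.9, 0, 0, 0],
  [-0.1, -0.3, 0, 0, 0],
  [0, 0, 0, 0, 0],
  [0, 0, 0, 0, 0],
])

```text
t: 25.75
tcp_pos: [0.4032, 0.2893, 0.2791]
ee_rot: [1.0, 0.005, 0.0, 0.001]
wrist_force: [-0.0, -0.5, 0.3]
opening: 0.0
finger_force: 0.0
```

```bash
python3 - <<'E'
from h import *
st();go([.411,.302,.15],0)
for c in ("top","wrist"):
  a=save(c,"l_"+c)
  for n in ("housing","cart0","lever_press"):
    for d in robot.look_for(c,n)[:6]: print(c,n,np.round(d["at"]),round(d["score"],2),np.round(ray(c,d["at"],.082 if n=="cart0" else .146),3))
E
```

```text
t 25.75 tcp [0.4032 0.2893 0.2791] F [-0.  -0.5  0.3] open 0.0
toolx [1.   0.01 0.  ] tooly [ 0.01  -1.     0.001] z [ 0.    -0.001 -1.   ]
q [-0.23  0.24 -0.58  2.    0.16  0.95 -2.45]
yaw 0.6 tcp [0.4032 0.2893 0.2791] turn units 0.14 shift units [ 0.16 -0.26  2.58] rows>= 2.6
top housing [307. 192.] 0.83 [ 0.605 -0.018  0.146]
top housing [150. 272.] 0.43 [0.337 0.5   0.146]
top cart0 [368. 248.] 0.67 [ 0.417 -0.233  0.082]
top cart0 [421. 257.] 0.61 [ 0.388 -0.417  0.082]
top cart0 [398. 248.] 0.55 [ 0.42  -0.336  0.082]
top lever_press [213. 237.] 0.44 [0.451 0.294 0.146]
wrist housing [507.  38.] 0.74 [0.546 0.087 0.146]
wrist cart0 [549.  22.] 0.55 [0.575 0.003 0.082]
wrist lever_press [273. 155.] 0.95 [0.437 0.304 0.146]
```

>>> send_rows([
  [0.08, -0.13, 0.3, 0, 0],
  [0.08, -0.14, 0.5, 0, 0],
  [0, 0, 0.5, 0, 0],
  [0, 0, 0.5, 0, 0],
  [0, 0, 0.4, 0, 0],
  [0, 0, 0.3, 0, 0],
  [0, 0, 0.2, 0, 0],
  [0, 0, 0.1, 0, 0],
])

```text
t: 26.95
tcp_pos: [0.4104, 0.3034, 0.1377]
ee_rot: [1.0, 0.005, -0.001, 0.0]
wrist_force: [-0.5, 0.8, -0.5]
opening: 0.0002
finger_force: 0.0
```

>>> send_rows([
  [0, 0, 0.1, 0, 0],
  [0, 0, 0.1, 0, 0],
  [0, 0, 0.1, 0, 0],
  [0, 0, 0.1, 0, 0],
  [0, 0, 0.1, 0, 0],
  [0, 0, 0, 0, 0],
  [0, 0, 0, 0, 0],
  [0, 0, 0, 0, 0],
])

```text
t: 27.75
tcp_pos: [0.411, 0.3037, 0.1144]
ee_rot: [1.0, 0.005, 0.0, -0.0]
wrist_force: [0.7, 0.4, -0.5]
opening: -0.0001
finger_force: 0.0
```

```bash
python3 - <<'E'
from h import *
st();a=save("wrist","w8"); b=save("side","s8")
cv2.imwrite("pics/c8.png",np.hstack([cv2.resize(x[...,::-1],(400,300)) for x in (a,)]+[cv2.resize(b[90:240,160:360,::-1],(400,300))]))
E
```

```text
t 27.75 tcp [0.411  0.3037 0.1144] F [ 0.7  0.4 -0.5] open -0.0001
toolx [1.   0.01 0.  ] tooly [ 0.01 -1.   -0.  ] z [ 0.  0. -1.]
q [-0.37  0.48 -0.47  2.14  0.38  0.61 -2.67]
```

>>> send_rows([
  [0, 0, 0.1, 0, 0],
  [0, 0, 0.1, 0, 0],
  [0, 0, 0.1, 0, 0],
  [0, 0, 0.1, 0, 0],
  [0, 0, 0, 0, 0],
  [0, 0, 0, 0, 0],
  [0, 0, 0, 0, 0],
  [0, 0, 0, 0, 0],
])

```text
t: 28.65
tcp_pos: [0.4096, 0.3042, 0.0945]
ee_rot: [1.0, 0.005, -0.001, -0.0]
wrist_force: [-3.2, 1.7, 5.1]
opening: -0.0002
finger_force: 2.9
```

>>> send_rows([
  [0, 0, 0.1, 0, 0],
  [0, 0, 0.1, 0, 0],
  [0, 0, 0.1, 0, 0],
  [0, 0, 0.1, 0, 0],
  [0, 0, 0, 0, 0],
  [0, 0, 0, 0, 0],
  [0, 0, 0, 0, 0],
  [0, 0, 0, 0, 0],
])

```text
t: 29.45
tcp_pos: [0.4112, 0.3034, 0.0741]
ee_rot: [1.0, 0.004, 0.0, 0.0]
wrist_force: [0.1, 0.6, -0.3]
opening: 0.0002
finger_force: 0.0
```

```bash
python3 - <<'E'
from h import *
st();a=save("wrist","w8"); b=save("side","s8")
cv2.imwrite("pics/c8.png",np.hstack([cv2.resize(x[...,::-1],(400,300)) for x in (a,)]+[cv2.resize(b[90:240,160:360,::-1],(400,300))]))
E
```

```text
t 29.45 tcp [0.4112 0.3034 0.0741] F [ 0.1  0.6 -0.3] open 0.0002
toolx [1.    0.009 0.   ] tooly [ 0.009 -1.     0.   ] z [ 0. -0. -1.]
q [-0.41  0.54 -0.42  2.16  0.44  0.52 -2.72]
```

View pics/c8.png

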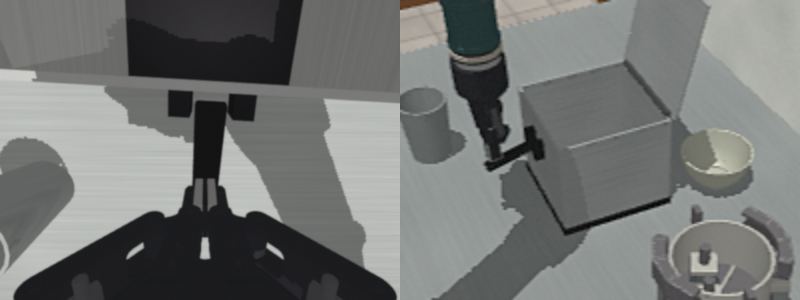

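>>> send_rows([
  [0, 0, 0.06, 0, 0],
  [0, 0, 0.06, 0, 0],
  [0, 0, 0, 0, 0],
  [0, 0, 0, 0, 0],
  [0, 0, 0, 0, 0],
  [0, 0, 0, 0, 0],
  [0, 0, 0, 0, 0],
  [0, 0, 0, 0, 0],
])

```text
t: 30.35
tcp_pos: [0.4113, 0.3037, 0.069]
ee_rot: [1.0, 0.005, 0.001, 0.0]
wrist_force: [-1.2, -1.8, 9.3]
opening: 0.0
finger_force: 4.6
```

>>> send_rows([
  [0, 0, 0.04, 0, 0],
  [0, 0, 0, 0, 0],
  [0, 0, 0, 0, 0],
  [0, 0, -0.3, 0, 0],
  [0, 0, -0.7, 0, 0],
  [0, 0, -0.9, 0, 0],
  [0, 0, -0.9, 0, 0],
  [0, 0, -0.9, 0, 0],
])

```text
t: 31.15
tcp_pos: [0.4105, 0.3032, 0.2525]
ee_rot: [1.0, 0.005, -0.0, 0.0]
wrist_force: [-0.0, 0.3, 0.0]
opening: -0.0
finger_force: 0.0
```

```bash
python3 - <<'E'
from h import *
st();b=save("side","s9");a=save("top","t9");
A=cv2.resize(b[180:290,270:380,::-1],(400,400),interpolation=2);B=cv2.resize(a[150:280,270:430,::-1],(400,400) if 0 else (400,325),interpolation=2)
B=cv2.copyMakeBorder(B,0,75,0,0,0); cv2.imwrite("pics/c9.png",np.hstack([A,B]))
for c in ("top","side"):
    for d in robot.look_for(c,"cart0")[:8]: print(c,np.round(d["at"]),round(d["score"],2),np.round(ray(c,d["at"],.06),3))
E
```

```text
t 31.15 tcp [0.4105 0.3032 0.2525] F [-0.   0.3  0. ] open -0.0
toolx [ 1.     0.01  -0.001] tooly [ 0.01 -1.    0.  ] z [-0.001 -0.    -1.   ]
q [-0.25  0.29 -0.58  2.    0.2   0.9  -2.51]
top [396. 250.] 0.68 [ 0.414 -0.338  0.06 ]
top [420. 256.] 0.53 [ 0.391 -0.422  0.06 ]
top [372. 247.] 0.48 [ 0.423 -0.253  0.06 ]
side [322. 368.] 0.74 [ 0.414 -0.363  0.06 ]
side [313. 224.] 0.72 [ 0.607 -0.002  0.06 ]
side [305. 333.] 0.7 [ 0.423 -0.277  0.06 ]
side [332. 413.] 0.62 [ 0.385 -0.445  0.06 ]
side [314. 232.] 0.58 [ 0.595 -0.03   0.06 ]
```

View pics/c9.png

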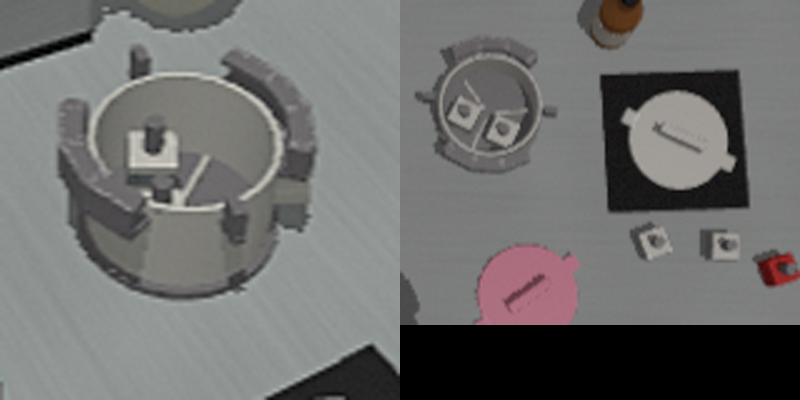

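```bash
python3 - <<'E'
from h import *
c=np.array([.617,-.018])
for px in [(296.4,194),(311.6,201.2)]:
    p=ray("top",px,.08); d=p[:2]-c; print(p.round(3),np.linalg.norm(d),np.degrees(np.arctan2(d[1],d[0])))
for px in [(270+155*.275,180+122*.275),(270+163*.275,180+182*.275)]:
    p=ray("side",px,.082); d=p[:2]-c; print("side",p.round(3),np.linalg.norm(d),np.degrees(np.arctan2(d[1],d[0])))
for a in (-21,99,219): print(a,(c+.036*np.array([np.cos(np.radians(a)),np.sin(np.radians(a))])).round(4))
go([.611,.018,.20],10)
E
```

```text
[0.61  0.015 0.08 ] 0.03400884368999581 102.42713479093648
[ 0.584 -0.039  0.08 ] 0.03910821241096827 -148.31402049104207
side [0.615 0.015 0.082] 0.033099746252344 93.2451508000762
side [ 0.588 -0.041  0.082] 0.03672365698131975 -141.07724509537968
-21 [ 0.6506 -0.0309]
99 [0.6114 0.0176]
219 [ 0.589  -0.0407]
yaw 0.5 tcp [0.4115 0.3037 0.252 ] turn units -2.37 shift units [2.94 6.32 1.04] rows>= 7.0
```

>>> send_rows([
  [0, 0, 0, -1, 0.5],
  [0, 0, 0, -1, 0.5],
  [0, 0, 0, -1, 0.5],
  [0, 0, 0, -1, 0.5],
  [0, 0, 0, -1, 0.5],
  [0, 0, 0, -1, 0.5],
  [0, 0, 0, -1, 0.5],
  [0, 0, 0, -1, 0.5],
])

```text
t: 32.15
tcp_pos: [0.4097, 0.3023, 0.2488]
ee_rot: [0.959, 0.282, -0.002, 0.001]
wrist_force: [0.4, -0.8, 0.2]
opening: 0.0426
finger_force: 0.0
```

>>> send_rows([
  [0, 0, 0, -1, 0.5],
  [0, 0, 0, -1, 0.5],
  [0, 0, 0, -1, 0.5],
  [0, 0, 0, -1, 0.5],
  [0, 0, 0, -1, 0.5],
  [0, 0, 0, -1, 0.5],
  [0, 0, 0, -1, 0.5],
  [0, 0, 0, -1, 0.5],
])

```text
t: 32.95
tcp_pos: [0.4097, 0.3023, 0.2489]
ee_rot: [0.845, 0.535, -0.002, 0.0]
wrist_force: [-0.2, -1.3, -0.2]
opening: 0.0427
finger_force: 0.0
```

>>> send_rows([
  [0, 0, 0, -1, 0.5],
  [0, 0, 0, -1, 0.5],
  [0, 0, 0, -1, 0.5],
  [0, 0, 0, -1, 0.5],
  [0, 0, 0, -1, 0.5],
  [0, 0, 0, -1, 0.5],
  [0, 0, 0, -1, 0.5],
  [0, 0, 0, -1, 0.5],
])

```text
t: 33.75
tcp_pos: [0.4098, 0.3023, 0.2489]
ee_rot: [0.664, 0.747, -0.002, -0.001]
wrist_force: [-0.7, 0.7, 0.8]
opening: 0.0428
finger_force: 0.0
```

```bash
python3 -c "
from h import *
st();go([.611,.0175,.15],98)"
```

```text
t 33.75 tcp [0.4098 0.3023 0.2489] F [-0.7  0.7  0.8] open 0.0428
toolx [-0.117  0.993 -0.002] tooly [ 0.993  0.117 -0.004] z [-0.004 -0.002 -1.   ]
q [ 0.03  0.39 -0.98  2.    0.39  0.96 -1.03]
yaw 96.7 tcp [0.4098 0.3023 0.2489] turn units -0.32 shift units [-6.2   3.2   1.98] rows>= 7.2
```

>>> send_rows([
  [-0.6, 0.3, 0, -0.3, 0.5],
  [-0.8, 0.41, 0, 0, 0.5],
  [-0.8, 0.41, 0, 0, 0.5],
  [-0.8, 0.41, 0, 0, 0.5],
  [-0.8, 0.41, 0, 0, 0.5],
  [-0.8, 0.41, 0, 0, 0.5],
  [-0.8, 0.41, 0, 0, 0.5],
  [-0.8, 0.44, 0, 0, 0.5],
])

```text
t: 34.55
tcp_pos: [0.6098, 0.0154, 0.2485]
ee_rot: [0.658, 0.753, -0.002, -0.002]
wrist_force: [-0.0, 0.5, 0.8]
opening: 0.0427
finger_force: 0.0
```

>>> send_rows([
  [0, 0, 0.3, 0, 0.5],
  [0, 0, 0.5, 0, 0.5],
  [0, 0, 0.5, 0, 0.5],
  [0, 0, 0.4, 0, 0.5],
  [0, 0, 0.3, 0, 0.5],
  [0, 0, 0, 0, 0.5],
  [0, 0, 0, 0, 0.5],
  [0, 0, 0, 0, 0.5],
])

```text
t: 35.35
tcp_pos: [0.6113, 0.0181, 0.152]
ee_rot: [0.658, 0.753, 0.001, 0.0]
wrist_force: [0.0, 1.0, -0.5]
opening: 0.0428
finger_force: 0.0
```

```bash
python3 - <<'E'
from h import *
st();go([.611,.0175,.022],98)
a=save("wrist","w10")
for d in robot.look_for("wrist","cart0")[:8]: print(np.round(d["at"]),round(d["score"],2),np.round(ray("wrist",d["at"],.06),3))
print(proj("wrist",[.6114,.0176,.082]),proj("wrist",[.589,-.0407,.082]))
E
```

```text
t 35.35 tcp [0.6113 0.0181 0.152 ] F [ 0.   1.  -0.5] open 0.0428
toolx [-0.135  0.991  0.   ] tooly [0.991 0.135 0.002] z [ 0.001  0.    -1.   ]
q [ 0.46  0.63 -0.83  1.88  0.59  0.89 -0.52]
yaw 97.8 tcp [0.6113 0.0181 0.152 ] turn units -0.06 shift units [-0.01 -0.01  2.6 ] rows>= 2.6
[290. 195.] 0.66 [0.614 0.021 0.06 ]
[133. 360.] 0.62 [ 0.466 -0.191  0.06 ]
[258. 239.] 0.57 [ 0.588 -0.026  0.06 ]
[393. 390.] 0.23 [ 0.765 -0.194  0.06 ]
[287.31793705 205.78807668] [254.5646716  262.71035812]
```

View pics/w10.png

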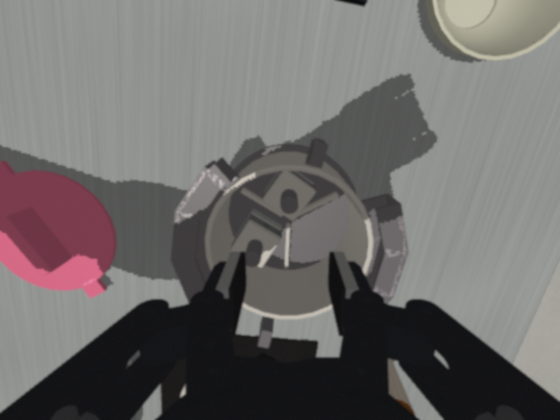

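>>> send_rows([
  [0, 0.04, 0.4, 0, 0.5],
  [0, 0, 0.5, 0, 0.5],
  [0, 0, 0.5, 0, 0.5],
  [0, 0, 0.5, 0, 0.5],
  [0, 0, 0.4, 0, 0.5],
  [0, 0, 0.2, 0, 0.5],
  [0, 0, 0.1, 0, 0.5],
  [0, 0, 0, 0, 0.5],
])

```text
t: 36.25
tcp_pos: [0.613, 0.0179, 0.0215]
ee_rot: [0.658, 0.753, 0.0, 0.0]
wrist_force: [-0.7, 0.5, 1.1]
opening: 0.0426
finger_force: 0.0
```

>>> send_rows([
  [0, 0, 0, 0, 0],
  [0, 0, 0, 0, 0],
  [0, 0, 0, 0, 0],
  [0, 0, 0, 0, 0],
  [0, 0, 0, 0, 0],
  [0, 0, 0, 0, 0],
  [0, 0, 0, 0, 0],
  [0, 0, 0, 0, 0],
])

```text
t: 37.05
tcp_pos: [0.6137, 0.0181, 0.0225]
ee_rot: [0.658, 0.753, 0.001, 0.001]
wrist_force: [-0.7, -0.5, 5.9]
opening: 0.0133
finger_force: 68.5
```

>>> send_rows([
  [0, 0, -0.3, 0, 0],
  [0, 0, -0.6, 0, 0],
  [0, 0, -0.7, 0, 0],
  [0, 0, -0.7, 0, 0],
  [0, 0, -0.7, 0, 0],
  [0, 0, -0.7, 0, 0],
  [0, 0, -0.7, 0, 0],
  [0, 0, -0.2, 0, 0],
])

```text
t: 37.85
tcp_pos: [0.6145, 0.0191, 0.2559]
ee_rot: [0.658, 0.753, 0.003, 0.002]
wrist_force: [0.7, 0.1, -1.0]
opening: 0.0136
finger_force: 68.4
```

```bash
python3 -c "
from h import *
o=st();print(o['finger_force']);go([.6,.265,.25])"
```

```text
t 37.85 tcp [0.6145 0.0191 0.2559] F [ 0.7  0.1 -1. ] open 0.0136
toolx [-0.135  0.991 -0.   ] tooly [0.991 0.135 0.007] z [ 0.007  0.001 -1.   ]
q [ 0.53  0.52 -0.91  1.78  0.47  1.06 -0.42]
68.43483567237854
yaw 97.8 tcp [0.6145 0.0191 0.2559] turn units 0 shift units [4.91 0.38 0.12] rows>= 4.9
```

>>> send_rows([
  [0.5, 0.05, 0, 0, 0],
  [0.65, 0.05, 0, 0, 0],
  [0.65, 0.05, 0, 0, 0],
  [0.65, 0.05, 0, 0, 0],
  [0.65, 0.05, 0, 0, 0],
  [0.65, 0.05, 0, 0, 0],
  [0.65, 0.05, 0, 0, 0],
  [0.5, 0, 0, 0, 0],
])

```text
t: 38.65
tcp_pos: [0.5956, 0.2649, 0.2505]
ee_rot: [0.657, 0.754, -0.0, -0.001]
wrist_force: [-0.7, -0.6, -1.3]
opening: 0.0135
finger_force: 68.4
```

```bash
python3 - <<'E'
from h import *
o=st();print(o['finger_force']);go([.6,.265,.065])
a=save("wrist","w11")
for n in ("bin","cart0"):
  for d in robot.look_for("wrist",n)[:3]: print(n,np.round(d["at"]),round(d["score"],2),np.round(ray("wrist",d["at"],.1),3))
E
```

```text
t 38.65 tcp [0.5956 0.2649 0.2505] F [-0.7 -0.6 -1.3] open 0.0135
toolx [-0.137  0.991  0.   ] tooly [ 0.991  0.137 -0.002] z [-0.002  0.    -1.   ]
q [ 0.1   0.58 -0.89  1.7   0.49  1.1  -0.8 ]
68.4386658668518
yaw 97.9 tcp [0.5956 0.2649 0.2505] turn units 0 shift units [-0.01  0.09  3.71] rows>= 3.7
bin [398. 174.] 0.7 [0.713 0.298 0.1  ]
bin [133. 131.] 0.21 [0.423 0.303 0.1  ]
cart0 [287. 241.] 0.61 [0.604 0.197 0.1  ]
```

>>> send_rows([
  [0, -0.25, 0, 0, 0],
  [0, -0.25, 0.3, 0, 0],
  [0, 0, 0.5, 0, 0],
  [0, 0, 0.6, 0, 0],
  [0, 0, 0.6, 0, 0],
  [0, 0, 0.6, 0, 0],
  [0, 0, 0.6, 0, 0],
  [0, 0, 0, 0, 0],
])

```text
t: 39.6
tcp_pos: [0.569, 0.2544, 0.087]
ee_rot: [0.659, 0.753, -0.005, -0.001]
wrist_force: [-0.4, 0.4, -1.3]
opening: 0.0133
finger_force: 68.5
```

>>> send_rows([
  [0, 0, 0, 0, 0.3],
  [0, 0, 0, 0, 0.5],
  [0, 0, 0, 0, 0.5],
  [0, 0, -0.5, 0, 0.5],
  [0, 0, -0.8, 0, 0.5],
  [0, 0, -0.9, 0, 0.5],
  [0, 0, -0.9, 0, 0.5],
  [0, 0, -0.3, 0, 0.5],
])

```text
t: 40.4
tcp_pos: [0.5744, 0.2626, 0.2681]
ee_rot: [0.658, 0.753, 0.005, 0.002]
wrist_force: [0.3, 0.7, -0.1]
opening: 0.0429
finger_force: 0.0
```

>>> send_rows([
  [0, 0, 0, 1, 0.5],
  [0, 0, 0, 1, 0.5],
  [0, 0, 0, 1, 0.5],
  [0, 0, 0, 1, 0.5],
  [0, 0, 0, 1, 0.5],
  [0, 0, 0, 1, 0.5],
  [0, 0, 0, 1, 0.5],
  [0, 0, 0, 1, 0.5],
])

```text
t: 41.2
tcp_pos: [0.5719, 0.2596, 0.2617]
ee_rot: [0.841, 0.542, 0.0, 0.0]
wrist_force: [-0.2, 0.9, -0.0]
opening: 0.0425
finger_force: 0.0
```

>>> send_rows([
  [0, 0, 0, 1, 0.5],
  [0, 0, 0, 1, 0.5],
  [0, 0, 0, 1, 0.5],
  [0, 0, 0, 1, 0.5],
  [0, 0, 0, 1, 0.5],
  [0, 0, 0, 1, 0.5],
  [0, 0, 0, 0.7, 0.5],
  [0, 0, 0, 0, 0.5],
])

```text
t: 42.0
tcp_pos: [0.572, 0.2597, 0.2617]
ee_rot: [0.943, 0.334, 0.0, 0.0]
wrist_force: [-0.3, 0.1, 1.1]
opening: 0.0431
finger_force: 0.0
```

```bash
python3 - <<'E'
from h import *
o=st();go([.589,-.041,.25])
E
```

```text
t 42.0 tcp [0.572  0.2597 0.2617] F [-0.3  0.1  1.1] open 0.0431
toolx [0.777 0.629 0.   ] tooly [ 0.629 -0.777  0.   ] z [ 0.001 -0.    -1.   ]
q [-0.04  0.46 -0.65  1.75  0.32  1.03 -1.69]
yaw 39.0 tcp [0.572  0.2597 0.2617] turn units 0 shift units [-3.52  4.89  0.24] rows>= 6.0
```

>>> send_rows([
  [-0.35, 0.5, 0, 0, 0.5],
  [-0.45, 0.63, 0, 0, 0.5],
  [-0.45, 0.63, 0, 0, 0.5],
  [-0.45, 0.63, 0, 0, 0.5],
  [-0.45, 0.63, 0, 0, 0.5],
  [-0.45, 0.63, 0, 0, 0.5],
  [-0.45, 0.63, 0, 0, 0.5],
  [-0.43, 0.63, 0, 0, 0.5],
])

```text
t: 42.8
tcp_pos: [0.591, -0.0423, 0.2616]
ee_rot: [0.943, 0.334, 0.0, 0.0]
wrist_force: [-0.1, 0.3, -0.3]
opening: 0.0427
finger_force: 0.0
```

>>> send_rows([
  [0, 0, 0.5, 0, 0.5],
  [0, 0, 0.7, 0, 0.5],
  [0, 0, 0.6, 0, 0.5],
  [0, 0, 0.4, 0, 0.5],
  [0, 0, 0, 0, 0.5],
  [0, 0, 0, 0, 0.5],
  [0, 0, 0, 0, 0.5],
  [0, 0, 0, 0, 0.5],
])

```text
t: 43.6
tcp_pos: [0.5924, -0.0406, 0.1528]
ee_rot: [0.943, 0.333, 0.001, 0.001]
wrist_force: [-0.2, 0.6, -0.0]
opening: 0.0428
finger_force: 0.0
```

```bash
python3 - <<'E'
from h import *
st();go([.590,-.041,.022],39)
a=save("wrist","w12")
for d in robot.look_for("wrist","cart0")[:4]: print(np.round(d["at"]),round(d["score"],2),np.round(ray("wrist",d["at"],.06),3))
E
```

```text
t 43.6 tcp [ 0.5924 -0.0406  0.1528] F [-0.2  0.6 -0. ] open 0.0428
toolx [0.778 0.629 0.002] tooly [ 0.629 -0.778  0.002] z [ 0.003 -0.    -1.   ]
q [ 0.39  0.53 -0.55  1.93  0.38  0.79 -1.27]
yaw 39.0 tcp [ 0.5924 -0.0406  0.1528] turn units -0.01 shift units [-0.05 -0.03  2.62] rows>= 2.6
[279. 196.] 0.69 [ 0.589 -0.034  0.06 ]
```

>>> send_rows([
  [-0.03, -0.08, 0.4, 0, 0.5],
  [0, 0, 0.5, 0, 0.5],
  [0, 0, 0.5, 0, 0.5],
  [0, 0, 0.5, 0, 0.5],
  [0, 0, 0.4, 0, 0.5],
  [0, 0, 0.2, 0, 0.5],
  [0, 0, 0.1, 0, 0.5],
  [0, 0, 0, 0, 0.5],
])

```text
t: 44.5
tcp_pos: [0.5877, -0.0385, 0.0213]
ee_rot: [0.943, 0.333, 0.0, 0.0]
wrist_force: [-0.1, -0.3, 0.1]
opening: 0.0429
finger_force: 0.0
```

>>> send_rows([
  [0, 0, 0, 0, 0],
  [0, 0, 0, 0, 0],
  [0, 0, 0, 0, 0],
  [0, 0, 0, 0, 0],
  [0, 0, 0, 0, 0],
  [0, 0, 0, 0, 0],
  [0, 0, 0, 0, 0],
  [0, 0, 0, 0, 0],
])

```text
t: 45.3
tcp_pos: [0.5883, -0.0385, 0.0221]
ee_rot: [0.943, 0.333, 0.001, 0.0]
wrist_force: [0.0, 0.7, 6.4]
opening: 0.0137
finger_force: 68.3
```

>>> send_rows([
  [0, 0, -0.3, 0, 0],
  [0, 0, -0.6, 0, 0],
  [0, 0, -0.7, 0, 0],
  [0, 0, -0.7, 0, 0],
  [0, 0, -0.7, 0, 0],
  [0, 0, -0.7, 0, 0],
  [0, 0, -0.7, 0, 0],
  [0, 0, -0.2, 0, 0],
])

```text
t: 46.1
tcp_pos: [0.5896, -0.038, 0.2558]
ee_rot: [0.943, 0.333, 0.003, 0.001]
wrist_force: [1.5, 0.4, 0.6]
opening: 0.0133
finger_force: 68.4
```

```bash
python3 - <<'E'
from h import *
o=st();print(o["finger_force"]);go([.555,.325,.25])
E
```

```text
t 46.1 tcp [ 0.5896 -0.038   0.2558] F [1.5 0.4 0.6] open 0.0133
toolx [0.778 0.629 0.005] tooly [ 0.629 -0.778  0.005] z [ 0.007 -0.    -1.   ]
q [ 0.45  0.41 -0.62  1.84  0.29  0.97 -1.19]
68.39306116104126
yaw 39.0 tcp [ 0.5896 -0.038   0.2558] turn units 0 shift units [ 4.02 -6.08  0.11] rows>= 7.3
```

>>> send_rows([
  [0.35, -0.5, 0, 0, 0],
  [0.53, -0.8, 0, 0, 0],
  [0.53, -0.8, 0, 0, 0],
  [0.53, -0.8, 0, 0, 0],
  [0.53, -0.8, 0, 0, 0],
  [0.53, -0.8, 0, 0, 0],
  [0.53, -0.8, 0, 0, 0],
  [0.5, -0.6, 0, 0, 0],
])

```text
t: 46.9
tcp_pos: [0.5564, 0.3204, 0.2506]
ee_rot: [0.942, 0.335, -0.001, -0.0]
wrist_force: [1.1, -0.2, -1.2]
opening: 0.0137
finger_force: 68.4
```

```bash
python3 - <<'E'
from h import *
o=st();print(o["finger_force"])
E
```

```text
t 46.9 tcp [0.5564 0.3204 0.2506] F [ 1.1 -0.2 -1.2] open 0.0137
toolx [ 0.776  0.631 -0.002] tooly [ 0.631 -0.776 -0.001] z [-0.002 -0.    -1.   ]
q [-0.14  0.5  -0.65  1.73  0.34  1.03 -1.8 ]
68.39297890663147
```

>>> send_rows([
  [0, 0, 0, 0, 0],
  [0, 0, 0.3, 0, 0],
  [0, 0, 0.5, 0, 0],
  [0, 0, 0.6, 0, 0],
  [0, 0, 0.6, 0, 0],
  [0, 0, 0.6, 0, 0],
  [0, 0, 0.6, 0, 0],
  [0, 0, 0, 0, 0],
])

```text
t: 47.7
tcp_pos: [0.5557, 0.3111, 0.0855]
ee_rot: [0.943, 0.332, -0.006, 0.002]
wrist_force: [-0.8, -1.1, -1.7]
opening: 0.0138
finger_force: 68.5
```

>>> send_rows([
  [0, 0, 0, 0, 0.3],
  [0, 0, 0, 0, 0.5],
  [0, 0, 0, 0, 0.5],
  [0, 0, -0.5, 0, 0.5],
  [0, 0, -0.8, 0, 0.5],
  [0, 0, -0.9, 0, 0.5],
  [0, 0, -0.9, 0, 0.5],
  [0, 0, -0.3, 0, 0.5],
])

```text
t: 48.5
tcp_pos: [0.5612, 0.3205, 0.2685]
ee_rot: [0.943, 0.333, 0.006, -0.001]
wrist_force: [0.0, 0.8, -0.5]
opening: 0.0426
finger_force: 0.0
```

```bash
python3 - <<'E'
from h import *
o=st()
save("top","t10");save("side","s10")
for c in ("top","side"):
    robot.grab_frame(c)
    for d in robot.look_for(c,"cart0")[:8]: print(c,np.round(d["at"]),round(d["score"],2),np.round(ray(c,d["at"],.05),3))
go([.43,-.25,.25])
E
```

```text
t 48.5 tcp [0.5612 0.3205 0.2685] F [ 0.   0.8 -0.5] open 0.0426
toolx [0.778 0.629 0.012] tooly [ 0.629 -0.778  0.001] z [ 0.01   0.006 -1.   ]
q [-0.13  0.48 -0.66  1.71  0.34  1.05 -1.79]
top [396. 250.] 0.48 [ 0.412 -0.338  0.05 ]
top [247. 157.] 0.44 [0.755 0.194 0.05 ]
top [420. 257.] 0.43 [ 0.388 -0.422  0.05 ]
side [330. 412.] 0.72 [ 0.384 -0.439  0.05 ]
side [304. 332.] 0.7 [ 0.424 -0.27   0.05 ]
side [322. 369.] 0.69 [ 0.416 -0.361  0.05 ]
side [368. 323.] 0.44 [ 0.564 -0.319  0.05 ]
side [403. 252.] 0.24 [ 0.771 -0.195  0.05 ]
yaw 38.9 tcp [0.5577 0.3162 0.259 ] turn units 0 shift units [-9.1   7.2   0.22] rows>= 11.6
```

>>> send_rows([
  [-0.5, 0.4, 0, 0, 0.5],
  [-0.75, 0.6, 0, 0, 0.5],
  [-0.75, 0.6, 0, 0, 0.5],
  [-0.75, 0.6, 0, 0, 0.5],
  [-0.75, 0.6, 0, 0, 0.5],
  [-0.75, 0.6, 0, 0, 0.5],
  [-0.75, 0.6, 0, 0, 0.5],
  [-0.75, 0.6, 0, 0, 0.5],
])

```text
t: 49.6
tcp_pos: [0.4777, -0.0441, 0.2595]
ee_rot: [0.943, 0.333, -0.002, -0.001]
wrist_force: [1.2, 0.4, -0.6]
opening: 0.0428
finger_force: 0.0
```

>>> send_rows([
  [-0.75, 0.6, 0.2, 0, 0.5],
  [-0.75, 0.6, 0.4, 0, 0.5],
  [-0.75, 0.6, 0.5, 0, 0.5],
  [-0.75, 0.6, 0.5, 0, 0.5],
  [-0.5, 0.35, 0.4, 0, 0.5],
  [0, 0, 0, 0, 0.5],
  [0, 0, 0, 0, 0.5],
  [0, 0, 0, 0, 0.5],
])

```text
t: 50.4
tcp_pos: [0.4325, -0.2484, 0.1656]
ee_rot: [0.942, 0.334, 0.0, -0.001]
wrist_force: [1.0, 0.5, 0.5]
opening: 0.0429
finger_force: 0.0
```

```bash
python3 - <<'E'
from h import *
st();a=save("wrist","w13")
for d in robot.look_for("wrist","cart0")[:5]: print(np.round(d["at"]),round(d["score"],2),np.round(ray("wrist",d["at"],.05),3))
go([.43,-.26,.016])
E
```

```text
t 50.4 tcp [ 0.4325 -0.2484  0.1656] F [1.  0.5 0.5] open 0.0429
toolx [0.776 0.63  0.001] tooly [ 0.63  -0.776 -0.001] z [-0.     0.001 -1.   ]
q [ 0.83  0.39 -0.51  2.12  0.29  0.7  -0.76]
[288. 195.] 0.95 [ 0.43  -0.251  0.05 ]
[391. 292.] 0.72 [ 0.416 -0.412  0.05 ]
[352. 245.] 0.57 [ 0.431 -0.339  0.05 ]
yaw 39.1 tcp [ 0.433  -0.2484  0.1663] turn units 0 shift units [-0.19  0.14  3.01] rows>= 3.0
```

View pics/w13.png

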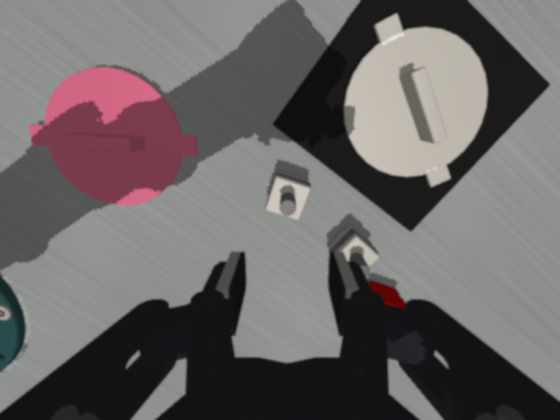

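```bash
python3 - <<'E'
from h import *
p=ray("wrist",(288,207),.076);print(p,ray("wrist",(357,257),.076))
go([p[0],p[1],.016])
E
```

```text
[ 0.42679253 -0.25413797  0.076     ] [ 0.42970147 -0.33957735  0.076     ]
yaw 39.1 tcp [ 0.433  -0.2484  0.1663] turn units 0 shift units [-0.17  0.01  3.01] rows>= 3.0
```

>>> send_rows([
  [-0.17, 0.01, 0.4, 0, 0.5],
  [0, 0, 0.6, 0, 0.5],
  [0, 0, 0.6, 0, 0.5],
  [0, 0, 0.6, 0, 0.5],
  [0, 0, 0.4, 0, 0.5],
  [0, 0, 0.3, 0, 0.5],
  [0, 0, 0.08, 0, 0.5],
  [0, 0, 0, 0, 0.5],
])

```text
t: 51.3
tcp_pos: [0.4264, -0.2549, 0.0169]
ee_rot: [0.942, 0.334, 0.0, -0.0]
wrist_force: [-0.1, -0.5, 0.0]
opening: 0.0426
finger_force: 0.0
```

>>> send_rows([
  [0, 0, 0, 0, 0],
  [0, 0, 0, 0, 0],
  [0, 0, 0, 0, 0],
  [0, 0, 0, 0, 0],
  [0, 0, 0, 0, 0],
  [0, 0, 0, 0, 0],
  [0, 0, 0, 0, 0],
  [0, 0, 0, 0, 0],
])

```text
t: 52.1
tcp_pos: [0.4266, -0.2558, 0.0178]
ee_rot: [0.943, 0.333, 0.001, 0.001]
wrist_force: [-0.1, 1.0, 6.6]
opening: 0.0131
finger_force: 68.3
```

>>> send_rows([
  [0, 0, -0.3, 0, 0],
  [0, 0, -0.6, 0, 0],
  [0, 0, -0.7, 0, 0],
  [0, 0, -0.7, 0, 0],
  [0, 0, -0.7, 0, 0],
  [0, 0, -0.7, 0, 0],
  [0, 0, -0.7, 0, 0],
  [0, 0, -0.3, 0, 0],
])

```text
t: 52.9
tcp_pos: [0.427, -0.2564, 0.2551]
ee_rot: [0.943, 0.333, 0.002, 0.002]
wrist_force: [0.5, 0.4, -0.8]
opening: 0.0136
finger_force: 68.4
```

```bash
python3 - <<'E'
from h import *
o=st();print(o["finger_force"]);go([.54,.285,.25])
E
```

```text
t 52.9 tcp [ 0.427  -0.2564  0.2551] F [ 0.5  0.4 -0.8] open 0.0136
toolx [0.778 0.628 0.001] tooly [ 0.628 -0.778  0.005] z [ 0.004 -0.003 -1.   ]
q [ 0.93  0.27 -0.58  2.03  0.19  0.89 -0.65]
68.37850570678711
yaw 38.9 tcp [ 0.427  -0.2564  0.2551] turn units 0 shift units [ 8.56 -7.01  0.08] rows>= 11.1
```

>>> send_rows([
  [0.4, -0.33, 0, 0, 0],
  [0.7, -0.57, 0, 0, 0],
  [0.7, -0.57, 0, 0, 0],
  [0.7, -0.57, 0, 0, 0],
  [0.7, -0.57, 0, 0, 0],
  [0.7, -0.57, 0, 0, 0],
  [0.7, -0.57, 0, 0, 0],
  [0.7, -0.57, 0, 0, 0],
])

```text
t: 53.7
tcp_pos: [0.4957, 0.08, 0.2518]
ee_rot: [0.943, 0.333, -0.0, 0.0]
wrist_force: [-0.0, -0.9, -1.0]
opening: 0.0133
finger_force: 68.4
```

>>> send_rows([
  [0.7, -0.57, 0, 0, 0],
  [0.7, -0.57, 0, 0, 0],
  [0.7, -0.57, 0, 0, 0],
  [0.7, -0.57, 0, 0, 0],
  [0.46, -0.4, 0, 0, 0],
  [0, 0, 0, 0, 0],
  [0, 0, 0, 0, 0],
  [0, 0, 0, 0, 0],
])

```text
t: 54.5
tcp_pos: [0.5385, 0.2834, 0.2512]
ee_rot: [0.943, 0.333, -0.001, 0.001]
wrist_force: [-0.4, -0.5, -1.2]
opening: 0.0132
finger_force: 68.4
```

```bash
python3 - <<'E'
from h import *
o=st();print(o["finger_force"])
E
```

```text
t 54.5 tcp [0.5385 0.2834 0.2512] F [-0.4 -0.5 -1.2] open 0.0132
toolx [ 0.779  0.627 -0.002] tooly [ 0.627 -0.779  0.001] z [-0.001 -0.002 -1.   ]
q [-0.06  0.46 -0.7   1.8   0.35  1.01 -1.79]
68.43214988708496
```

>>> send_rows([
  [0, 0, 0.3, 0, 0],
  [0, 0, 0.5, 0, 0],
  [0, 0, 0.6, 0, 0],
  [0, 0, 0.6, 0, 0],
  [0, 0, 0.6, 0, 0],
  [0, 0, 0.4, 0, 0],
  [0, 0, 0, 0, 0],
  [0, 0, 0, 0, 0],
])

```text
t: 55.3
tcp_pos: [0.5385, 0.2845, 0.1014]
ee_rot: [0.943, 0.333, -0.001, 0.0]
wrist_force: [-0.3, 0.2, -0.8]
opening: 0.0133
finger_force: 68.4
```

>>> send_rows([
  [0, 0, 0, 0, 0.3],
  [0, 0, 0, 0, 0.5],
  [0, 0, 0, 0, 0.5],
  [0, 0, -0.5, 0, 0.5],
  [0, 0, -0.8, 0, 0.5],
  [0, 0, -0.9, 0, 0.5],
  [0, 0, -0.8, 0, 0.5],
  [0, 0, -0.1, 0, 0.5],
])

```text
t: 56.1
tcp_pos: [0.5414, 0.2887, 0.2635]
ee_rot: [0.943, 0.333, 0.006, -0.001]
wrist_force: [0.7, 1.8, 1.3]
opening: 0.0431
finger_force: 0.0
```

```bash
python3 - <<'E'
from h import *
o=st()
for c in ("top","side"):
    save(c,c+"11")
    for d in robot.look_for(c,"cart0")[:8]: print(c,np.round(d["at"]),round(d["score"],2),np.round(ray(c,d["at"],.05),3))
go([.42,-.335,.25])
E
```

```text
t 56.1 tcp [0.5414 0.2887 0.2635] F [0.7 1.8 1.3] open 0.0431
toolx [0.778 0.629 0.012] tooly [ 0.629 -0.778  0.002] z [ 0.01   0.006 -1.   ]
q [-0.05  0.45 -0.72  1.78  0.35  1.02 -1.79]
top [399. 249.] 0.66 [ 0.415 -0.351  0.05 ]
top [419. 257.] 0.59 [ 0.389 -0.419  0.05 ]
side [330. 412.] 0.94 [ 0.384 -0.438  0.05 ]
side [321. 368.] 0.82 [ 0.415 -0.358  0.05 ]
side [368. 322.] 0.16 [ 0.566 -0.317  0.05 ]
yaw 38.9 tcp [0.538  0.2846 0.2559] turn units 0 shift units [-9.62  8.16  0.14] rows>= 12.6
```

>>> send_rows([
  [-0.4, 0.35, 0, 0, 0.5],
  [-0.7, 0.6, 0, 0, 0.5],
  [-0.7, 0.6, 0, 0, 0.5],
  [-0.7, 0.6, 0, 0, 0.5],
  [-0.7, 0.6, 0, 0, 0.5],
  [-0.7, 0.6, 0, 0, 0.5],
  [-0.7, 0.6, 0, 0, 0.5],
  [-0.7, 0.6, 0, 0, 0.5],
])

```text
t: 57.1
tcp_pos: [0.4734, -0.06, 0.2551]
ee_rot: [0.943, 0.333, -0.002, -0.001]
wrist_force: [2.2, -0.8, -0.2]
opening: 0.0427
finger_force: 0.0
```

>>> send_rows([
  [-0.7, 0.6, 0, 0, 0.5],
  [-0.7, 0.6, 0.2, 0, 0.5],
  [-0.7, 0.6, 0.4, 0, 0.5],
  [-0.7, 0.6, 0.4, 0, 0.5],
  [-0.7, 0.6, 0.4, 0, 0.5],
  [-0.7, 0.6, 0.4, 0, 0.5],
  [-0.2, 0.18, 0, 0, 0.5],
  [0, 0, 0, 0, 0.5],
])

```text
t: 57.9
tcp_pos: [0.421, -0.3442, 0.1649]
ee_rot: [0.944, 0.331, -0.001, -0.002]
wrist_force: [0.5, 0.3, 0.1]
opening: 0.0426
finger_force: 0.0
```

```bash
python3 - <<'E'
from h import *
st();a=save("wrist","w14").astype(int)
for d in robot.look_for("wrist","cart0")[:5]:
    x,y=np.round(d["at"]).astype(int); w=a[y-15:y+16,x-15:x+16].reshape(-1,3); red=((w[:,0]-w[:,1])>60).mean()
    print((x,y),round(d["score"],2),"red frac",round(red,2),np.round(ray("wrist",d["at"],.055),3))
# stem: grey top within white block near detection
print(proj("wrist",[.4297,-.3396,.076]))
E
```

```text
t 57.9 tcp [ 0.421  -0.3442  0.1649] F [0.5 0.3 0.1] open 0.0426
toolx [ 0.781  0.624 -0.001] tooly [ 0.624 -0.781 -0.004] z [-0.004  0.002 -1.   ]
q [ 1.    0.45 -0.53  2.02  0.33  0.76 -0.63]
(np.int64(327), np.int64(250)) 0.93 red frac 0.72 [ 0.401 -0.413  0.055]
(np.int64(293), np.int64(192)) 0.77 red frac 0.0 [ 0.427 -0.344  0.055]
[291.14163507 192.55823183]
```

```bash
python3 - <<'E'
from h import *
p=ray("wrist",(293,204),.076);print(p);go([p[0],p[1],.017])
E
```

```text
[ 0.4222609  -0.34792654  0.076     ]
yaw 39.0 tcp [ 0.4235 -0.3406  0.1666] turn units 0 shift units [-0.12  0.1   2.99] rows>= 3.0
```

>>> send_rows([
  [-0.1, 0.1, 0.4, 0, 0.5],
  [0, 0, 0.6, 0, 0.5],
  [0, 0, 0.6, 0, 0.5],
  [0, 0, 0.6, 0, 0.5],
  [0, 0, 0.4, 0, 0.5],
  [0, 0, 0.3, 0, 0.5],
  [0, 0, 0.08, 0, 0.5],
  [0, 0, 0, 0, 0.5],
])

```text
t: 58.8
tcp_pos: [0.4236, -0.3474, 0.0185]
ee_rot: [0.942, 0.335, 0.0, -0.0]
wrist_force: [-0.2, -0.6, -0.4]
opening: 0.0427
finger_force: 0.0
```

>>> send_rows([
  [0, 0, 0, 0, 0],
  [0, 0, 0, 0, 0],
  [0, 0, 0, 0, 0],
  [0, 0, 0, 0, 0],
  [0, 0, 0, 0, 0],
  [0, 0, 0, 0, 0],
  [0, 0, 0, 0, 0],
  [0, 0, 0, 0, 0],
])

```text
t: 59.6
tcp_pos: [0.4236, -0.3498, 0.0191]
ee_rot: [0.943, 0.333, 0.001, 0.001]
wrist_force: [0.2, -0.4, 5.4]
opening: 0.0136
finger_force: 69.0
```

>>> send_rows([
  [0, 0, -0.3, 0, 0],
  [0, 0, -0.6, 0, 0],
  [0, 0, -0.7, 0, 0],
  [0, 0, -0.7, 0, 0],
  [0, 0, -0.7, 0, 0],
  [0, 0, -0.7, 0, 0],
  [0, 0, -0.7, 0, 0],
  [0, 0, -0.3, 0, 0],
])

```text
t: 60.4
tcp_pos: [0.4237, -0.3501, 0.2563]
ee_rot: [0.943, 0.333, 0.001, 0.002]
wrist_force: [1.0, -0.7, -1.0]
opening: 0.0131
finger_force: 68.5
```

```bash
python3 - <<'E'
from h import *
o=st();print(o["finger_force"]);go([.575,.305,.25])
robot.grab_frame("side")
for d in robot.look_for("side","cart0")[:6]: print(np.round(d["at"]),round(d["score"],2))
E
```

```text
t 60.4 tcp [ 0.4237 -0.3501  0.2563] F [ 1.  -0.7 -1. ] open 0.0131
toolx [0.778 0.628 0.001] tooly [ 0.628 -0.778  0.005] z [ 0.003 -0.003 -1.   ]
q [ 1.07  0.35 -0.6   1.92  0.24  0.94 -0.53]
68.50016355514526
yaw 38.9 tcp [ 0.4237 -0.3501  0.2563] turn units 0 shift units [10.59 -8.29  0.1 ] rows>= 13.4
[330. 413.] 0.98
[332. 314.] 0.96
```

>>> send_rows([
  [0.4, -0.31, 0, 0, 0],
  [0.75, -0.59, 0, 0, 0],
  [0.75, -0.59, 0, 0, 0],
  [0.75, -0.59, 0, 0, 0],
  [0.75, -0.59, 0, 0, 0],
  [0.75, -0.59, 0, 0, 0],
  [0.75, -0.59, 0, 0, 0],
  [0.75, -0.59, 0, 0, 0],
])

```text
t: 61.3
tcp_pos: [0.5014, 0.0021, 0.2515]
ee_rot: [0.943, 0.333, -0.002, -0.0]
wrist_force: [0.4, -0.7, -0.2]
opening: 0.0128
finger_force: 68.5
```

>>> send_rows([
  [0.75, -0.59, 0, 0, 0],
  [0.75, -0.59, 0, 0, 0],
  [0.75, -0.59, 0, 0, 0],
  [0.75, -0.59, 0, 0, 0],
  [0.75, -0.59, 0, 0, 0],
  [0.75, -0.59, 0, 0, 0],
  [0.44, -0.31, 0, 0, 0],
  [0, 0, 0, 0, 0],
])

```text
t: 62.1
tcp_pos: [0.5722, 0.3112, 0.2512]
ee_rot: [0.942, 0.336, -0.001, -0.002]
wrist_force: [-1.3, 0.2, -0.8]
opening: 0.0135
finger_force: 68.5
```

```bash
python3 - <<'E'
from h import *
o=st();print(o["finger_force"])
E
```

```text
t 62.1 tcp [0.5722 0.3112 0.2512] F [-1.3  0.2 -0.8] open 0.0135
toolx [ 0.774  0.634 -0.   ] tooly [ 0.634 -0.774 -0.004] z [-0.003  0.003 -1.   ]
q [-0.08  0.53 -0.71  1.7   0.38  1.06 -1.8 ]
68.5049057006836
```

>>> send_rows([
  [0, 0, 0.3, 0, 0],
  [0, 0, 0.5, 0, 0],
  [0, 0, 0.6, 0, 0],
  [0, 0, 0.6, 0, 0],
  [0, 0, 0.5, 0, 0],
  [0, 0, 0.3, 0, 0],
  [0, 0, 0, 0, 0],
  [0, 0, 0, 0, 0],
])

```text
t: 62.9
tcp_pos: [0.574, 0.305, 0.1131]
ee_rot: [0.943, 0.333, -0.0, 0.0]
wrist_force: [0.1, -0.4, -1.1]
opening: 0.0135
finger_force: 68.5
```

>>> send_rows([
  [0, 0, 0, 0, 0.3],
  [0, 0, 0, 0, 0.5],
  [0, 0, 0, 0, 0.5],
  [0, 0, -0.5, 0, 0.5],
  [0, 0, -0.8, 0, 0.5],
  [0, 0, -0.9, 0, 0.5],
  [0, 0, -0.7, 0, 0.5],
  [0, 0, -0.1, 0, 0.5],
])

```text
t: 63.7
tcp_pos: [0.5763, 0.3088, 0.2696]
ee_rot: [0.943, 0.333, 0.005, -0.001]
wrist_force: [0.0, -0.2, -0.5]
opening: 0.0424
finger_force: 0.0
```

```bash
python3 - <<'E'
from h import *
o=st(); 
for c in ("wrist","side","top"):
  save(c,c+"15")
  for n in ("cart0","lever_press"):
    for d in robot.look_for(c,n)[:6]: print(c,n,np.round(d["at"]),round(d["score"],2),np.round(ray(c,d["at"],.05 if n=="cart0" else .1),3))
go([.41,.303,.25],10); go([.41,.303,.25],180)
E
```

```text
t 63.7 tcp [0.5763 0.3088 0.2696] F [ 0.  -0.2 -0.5] open 0.0424
toolx [0.778 0.629 0.011] tooly [ 0.629 -0.778  0.001] z [ 0.009  0.006 -1.   ]
q [-0.07  0.51 -0.72  1.69  0.37  1.08 -1.8 ]
wrist cart0 [271. 180.] 0.83 [0.553 0.318 0.05 ]
wrist cart0 [276. 213.] 0.8 [0.522 0.284 0.05 ]
wrist cart0 [309. 153.] 0.75 [0.613 0.3   0.05 ]
wrist cart0 [312. 194.] 0.69 [0.574 0.263 0.05 ]
wrist lever_press [206. 280.] 0.56 [0.408 0.306 0.1  ]
side cart0 [331. 411.] 0.73 [ 0.388 -0.438  0.05 ]
side cart0 [296. 103.] 0.5 [0.891 0.607 0.05 ]
side lever_press [214. 167.] 0.52 [0.438 0.316 0.1  ]
top cart0 [421. 257.] 0.47 [ 0.388 -0.425  0.05 ]
top lever_press [213. 245.] 0.43 [0.429 0.302 0.1  ]
yaw 39.0 tcp [0.5733 0.3053 0.2618] turn units 7.24 shift units [-3.22 -0.52  0.24] rows>= 3.3
yaw 39.0 tcp [0.5733 0.3053 0.2618] turn units -35.26 shift units [ 3.27 -0.05  0.24] rows>= 3.3
```

>>> send_rows([
  [0, 0, 0, 1, 0.8],
  [0, 0, 0, 1, 0.8],
  [0, 0, 0, 1, 0.8],
  [0, 0, 0, 1, 0.8],
  [0, 0, 0, 1, 0.8],
  [0, 0, 0, 1, 0.8],
  [0, 0, 0, 1, 0.8],
  [0, 0, 0, 1, 0.8],
])

```text
t: 64.95
tcp_pos: [0.5736, 0.3057, 0.2624]
ee_rot: [0.998, 0.059, -0.001, 0.0]
wrist_force: [-0.2, -0.5, -0.2]
opening: 0.0681
finger_force: 0.0
```

>>> send_rows([
  [0, 0, 0, 1, 0.8],
  [0, 0, 0, 0.7, 0.8],
  [-0.5, 0, 0, 0, 0.8],
  [-0.6, 0, 0, 0, 0.8],
  [-0.6, 0, 0, 0, 0.8],
  [-0.6, 0, 0, 0, 0.8],
  [-0.6, 0, 0, 0, 0.8],
  [-0.3, 0, 0, 0, 0.8],
])

```text
t: 65.75
tcp_pos: [0.4109, 0.3053, 0.2627]
ee_rot: [1.0, 0.003, -0.001, 0.001]
wrist_force: [-0.3, 0.9, 1.0]
opening: 0.0684
finger_force: 0.0
```

```bash
python3 - <<'E'
from h import *
o=st(); save("wrist","w16")
for d in robot.look_for("wrist","lever_press")[:3]: print(np.round(d["at"]),round(d["score"],2),np.round(ray("wrist",d["at"],.105),3))
go([.41,.303,.047],0)
E
```

```text
t 65.75 tcp [0.4109 0.3053 0.2627] F [-0.3  0.9  1. ] open 0.0684
toolx [ 1.     0.005 -0.002] tooly [ 0.005 -1.     0.001] z [-0.002 -0.001 -1.   ]
q [-0.23  0.29 -0.62  1.99  0.21  0.93 -2.52]
[287. 158.] 0.71 [0.439 0.305 0.105]
yaw 0.3 tcp [0.4119 0.3056 0.2631] turn units 0.08 shift units [-0.04  0.05  4.32] rows>= 4.3
```

>>> send_rows([
  [0, 0.02, 0.4, 0, 0.8],
  [0, 0, 0.7, 0, 0.8],
  [0, 0, 0.8, 0, 0.8],
  [0, 0, 0.8, 0, 0.8],
  [0, 0, 0.7, 0, 0.8],
  [0, 0, 0.5, 0, 0.8],
  [0, 0, 0.3, 0, 0.8],
  [0, 0, 0.1, 0, 0.8],
])

```text
t: 66.65
tcp_pos: [0.415, 0.3037, 0.0459]
ee_rot: [1.0, 0.001, -0.001, 0.001]
wrist_force: [0.3, -0.3, -0.3]
opening: 0.0681
finger_force: 0.0
```

>>> send_rows([
  [0, 0, 0, 0, 0.8],
  [0, 0, 0, 0, 0],
  [0, 0, 0, 0, 0],
  [0, 0, 0, 0, 0],
  [0, 0, 0, 0, 0],
  [0, 0, 0, 0, 0],
  [0, 0, 0, 0, 0],
  [0, 0, 0, 0, 0],
], grip_force=40)

```text
t: 67.45
tcp_pos: [0.4145, 0.3031, 0.0492]
ee_rot: [1.0, -0.0, 0.0, 0.001]
wrist_force: [-0.6, -2.3, 6.5]
opening: 0.0194
finger_force: 38.3
```

Gripped the lever (19 mm). Raise it slowly.

>>> send_rows([
  [0, 0, -0.06, 0, 0],
  [0, 0, -0.06, 0, 0],
  [0, 0, -0.06, 0, 0],
  [0, 0, -0.06, 0, 0],
  [0, 0, -0.06, 0, 0],
  [0, 0, -0.03, 0, 0],
  [0, 0, 0, 0, 0],
  [0, 0, 0, 0, 0],
])

```text
t: 68.25
tcp_pos: [0.4126, 0.3031, 0.065]
ee_rot: [1.0, 0.001, -0.001, 0.001]
wrist_force: [-4.4, -3.0, -2.1]
opening: 0.0193
finger_force: 40.6
```

```bash
python3 - <<'E'
from h import *
o=st(); print(o["finger_force"],o["wrist_torque"])
save("side","s17")
for c in ["side"]:
  for d in robot.look_for(c,"lid")[:2]+robot.look_for(c,"lever_press")[:1]: print(np.round(d["at"]),round(d["score"],2))
E
```

```text
t 68.25 tcp [0.4126 0.3031 0.065 ] F [-4.4 -3.  -2.1] open 0.0193
toolx [ 1.     0.002 -0.002] tooly [ 0.002 -1.     0.003] z [-0.002 -0.003 -1.   ]
q [-0.39  0.56 -0.44  2.16  0.48  0.52 -2.77]
40.638622536789626 [-0.71029184  1.01181865 -0.51601347]
[276. 111.] 0.73
[370. 322.] 0.5
[218. 162.] 0.59
```

>>> send_rows([
  [0, 0, 0, 0, 1],
  [0, 0, 0, 0, 1],
  [0, 0, 0, 0, 1],
  [0, 0, 0, 0, 1],
  [0, 0, 0, 0, 1],
  [0, 0, 0, 0, 1],
  [0, 0, 0, 0, 1],
  [0, 0, 0, 0, 1],
])

```text
t: 69.2
tcp_pos: [0.4139, 0.3044, 0.0647]
ee_rot: [1.0, 0.001, -0.0, -0.0]
wrist_force: [0.0, 0.1, 0.2]
opening: 0.0854
finger_force: 0.0
```

>>> send_rows([
  [0, 0, 0, 0, 1],
  [0, 0, 0, 0, 1],
  [0, 0, 0, 0, 1],
  [0, 0, 0, 0, 1],
  [0, 0, -0.5, 0, 1],
  [0, 0, -0.8, 0, 1],
  [0, 0, -0.9, 0, 1],
  [0, 0, -0.9, 0, 1],
])

```text
t: 70.0
tcp_pos: [0.4134, 0.304, 0.221]
ee_rot: [1.0, 0.001, -0.001, 0.0]
wrist_force: [1.0, 1.2, 0.1]
opening: 0.0852
finger_force: 0.0
```

>>> send_rows([
  [-0.2, 0, 0, 0, 1],
  [0, 0, 0, 0, 1],
  [0, 0, 0, 0, 1],
  [0, 0, 0, 0, 1],
  [0, 0, 0, 0, 1],
  [0, 0, 0, 0, 1],
  [0, 0, 0, 0, 1],
  [0, 0, 0, 0, 1],
])

```text
t: 70.8
tcp_pos: [0.4039, 0.3044, 0.2195]
ee_rot: [1.0, 0.001, -0.0, 0.0]
wrist_force: [-0.2, -0.6, 0.4]
opening: 0.0854
finger_force: 0.0
```

>>> send_rows([
  [0, 0, 0, 0, 1],
  [0, 0, 0, 0, 1],
  [0, 0, 0, 0, 1],
  [0, 0, 0, 0, 1],
  [0, 0, 0, 0, 1],
  [0, 0, 0, 0, 1],
  [0, 0, 0, 0, 1],
  [0, 0, 0, 0, 1],
])

```text
t: 71.6
tcp_pos: [0.4039, 0.3044, 0.2197]
ee_rot: [1.0, 0.001, -0.0, -0.0]
wrist_force: [0.3, 0.1, 0.0]
opening: 0.0851
finger_force: 0.0
```

>>> send_rows([
  [0, 0, 0, 0, 1],
  [0, 0, 0, 0, 1],
  [0, 0, 0, 0, 1],
  [0, 0, 0, 0, 1],
  [0, 0, 0, 0, 1],
  [0, 0, 0, 0, 1],
  [0, 0, 0, 0, 1],
  [0, 0, 0, 0, 1],
])

```text
t: 72.4
tcp_pos: [0.4039, 0.3044, 0.2197]
ee_rot: [1.0, 0.001, -0.0, 0.0]
wrist_force: [0.1, -0.0, -0.6]
opening: 0.0853
finger_force: 0.0
```

```bash
python3 - <<'E'
from h import *
o=st(); b0=cv2.imread("pics/side0.png").astype(int)
im=save("side","s18"); a=im[...,::-1].astype(int); t=save("top","t18")[...,::-1].astype(int)
d=np.abs(a-b0).max(axis=2); print("bin region diff side",[(d[y:y+10,225:300]>40).mean().round(2) for y in range(70,205,10)])
t0=cv2.imread("pics/top0.png").astype(int); dt=np.abs(t-t0).max(axis=2); print("top diff",[(dt[y:y+10,185:245]>40).mean().round(2) for y in range(140,260,10)])
for c in ("side","top"):
  for n in ("lid","lever_press","cover","cart0","bowl","sauce","canister"):
    print(c,n,[(np.round(x["at"]).tolist(),round(x["score"],2)) for x in robot.look_for(c,n)[:3]])
E
```

```text
t 72.4 tcp [0.4039 0.3044 0.2197] F [ 0.1 -0.  -0.6] open 0.0853
toolx [ 1.     0.003 -0.   ] tooly [ 0.003 -1.     0.   ] z [-0. -0. -1.]
q [-0.24  0.33 -0.62  2.05  0.26  0.83 -2.58]
bin region diff side [np.float64(0.0), np.float64(0.0), np.float64(0.0), np.float64(0.0), np.float64(0.0), np.float64(0.01), np.float64(0.12), np.float64(0.07), np.float64(0.01), np.float64(0.0), np.float64(0.0), np.float64(0.03), np.float64(0.14), np.float64(0.21)]
top diff [np.float64(0.0), np.float64(0.0), np.float64(0.0), np.float64(0.0), np.float64(0.0), np.float64(0.0), np.float64(0.0), np.float64(0.14), np.float64(0.36), np.float64(0.59), np.float64(0.86), np.float64(0.72)]
side lid [([257.0, 139.0], 0.67)]
side lever_press [([367.0, 322.0], 0.65), ([210.0, 162.0], 0.58)]
side cover [([366.0, 320.0], 0.87)]
side cart0 [([331.0, 413.0], 0.55)]
side bowl [([320.0, 168.0], 0.61)]
side sauce [([403.0, 251.0], 0.76)]
side canister [([172.0, 152.0], 0.61), ([364.0, 322.0], 0.38)]
top lid [([213.0, 202.0], 0.87)]
top lever_press [([214.0, 238.0], 0.57)]
top cover [([321.0, 272.0], 0.96), ([381.0, 208.0], 0.88)]
top cart0 [([420.0, 258.0], 0.43)]
top bowl [([238.0, 158.0], 0.8)]
top sauce [([358.0, 158.0], 0.86)]
top canister [([153.0, 269.0], 0.91)]
```

```bash
python3 -c "
from cell import robot
print(robot.close_job())"
```

```text
the job is handed in; nothing more can be done
None
```

The job is handed in at about 72 s: the cover lies handle up in the middle of the mat, all four white cartridges (two from the housing, two from the counter) are in the bin, and the lid is shut; I didn't touch the bowl, sauce bottle, canister, pink cover or red cartridge, and the hand-in gave no verdict.

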